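# Load the sample changer from the panel case

## Robot

A 7-joint arm with a two-finger parallel gripper is mounted at the origin on a cart in front of the work surface, level with it; the furniture and walls round the work are solid. World frame = base frame: x ahead of the robot, y to its left, z up, the work surface at z = 0. Lengths are in m, angles in rad, forces in N, time in s.
With the tool pointing down it reaches from about 0.425 to 0.925 m from the base axis. Payload 6.8 kg.
Tool frame: the origin (TCP) lies between the finger pads; the fingertips stand 17 mm ahead of it and the grasp point (between the pads) lies 2 mm behind it; z points along the fingers, y is the line along which they close (so a half turn about z gives the same grasp; the last joint's range is limited). The gripper opens to 88 mm and grips with 3 to 60 N. Pads are 20 mm wide; open, the fingers measure 115 mm over their backs; the gripper's body (75 mm by 178 mm) begins 61 mm behind the grasp point.
Start: joints at [-1.354, 0.477, 0.022, 1.555, -0.011, 1.109, -0.083], TCP at [0.215, 0.64, 0.24] pointing down, gripper open.
Joint ranges: [-2.96, 2.96], [-0.34, 2.1], [-1.41, 1.46], [0.24, 2.44], [-1.37, 4.51], [0.17, 1.92], [-2.96, 2.96]. Speed limits (rad/s): [2.39, 2.39, 3.14, 3.14, 3.14, 3.14, 3.14].

## Interface

Orientations are given as [roll, pitch, yaw] about the fixed x, y, z axes, in that order (R = Rz(yaw) Ry(pitch) Rx(roll)).
In Python, from workcell import robot gives the robot as it stands.
- The arm moves only by the tool servo_tool, never from a script. Its argument "increments" is text: rows parted by semicolons, each of 5 numbers parted by spaces: the shift along the world's x, y, z in m, then the turn about the world's z in degrees, then the opening, from 0 (shut) to 1 (fully open). A call has exactly 5 rows; each row shifts and turns the commanded pose from where the row before left it; what a row does not reach is not made up. A row lasts 1/10 s, in which the tool goes at most 50 mm and 8.59 degrees, less where a joint would pass 70% of its speed; a pose out of reach is approached as far as the arm can. A call with a gripper value outside its range is refused whole. The fingers move at their own pace and stop on an object; the grip force is fixed at half the most. Time passes only in rows, so rows that do not move let the fingers close, or fill a call up. It gives the time, the measured TCP pose, the force, the opening and the grip force at its end, in the units of the state.
- robot.observe(): the state, without advancing time (a new reading comes with each control period).
- robot.camera(name): name is "scene" or "side" or "wrist"; returns the picture (400x640x3 uint8, blue, green, red); there is no depth.
- robot.camera_params(name): a dict with "intrinsics" (3x3 intrinsics, pixels), "rvec" (rotation vector, rad) and "tvec" (3), from world to camera coordinates, as OpenCV has them. Camera axes: x right, y down, z forward; pixel columns grow to the right and rows downward; lengths in m; the calibration is good to about 2 mm. A picture is of the moment at which its call begins: read the wrist's pose just before it. camera_params takes no time and is no camera call; for the wrist camera it gives the pose at the moment of the call.
- robot.job_done(): hands the job in; it is judged then, once.
The state is a dict: "time": time; "qpos": joint angles; "qd": joint speeds; "joint_torque": joint torques, N m; "eef_pos": TCP position; "tcp_rot": TCP orientation; "force": force on the tool from outside, world axes, zero at the start; "moment": the same for the moment, N m; "finger_gap": opening from 0.0 (shut) to 1.0 (fully open); "grip_force": force on a finger pad.
Only numpy, scipy, OpenCV 4.12 (cv2) and the standard library are available. Lean on these libraries where they do the work, as an engineer would, in place of code of your own. Each camera call takes 0.05 s, during which the arm holds its last target. There are 200 camera calls.

## Task

Get the sample changer ready for its white-reference scan: lift the dust cover off the case and lay it flat on the table, then take out every sample panel - they fit too closely to grip, so press the far end down to tip the slotted end up - and hang each by its slot on a peg of its own, turning the changer by the knob on top to bring a free peg to the opening in its shield. Finish with the white tile facing the detector window and the cover back square on the empty case. Do not touch the tile, and do not knock over the vial or the mirror mount.

Things in the scene. Friction and masses are not known exactly. Their poses are not given: they have to be found in the camera images.
- case: black storage case fixed to the table, 130 x 167 mm, 46 mm high; origin at the centre of its underside; x points away from the robot (length of the nests), y left across the three nests, centres at y = -52.4, 0 and 52.4 mm. Each nest fits its panel with 1.2 mm clear all round. Panels lie on a ledge 33 mm above the table that ends 8 mm beyond the nest's centre; beyond is a deep well
- ledge_edge (a point): middle of the ledge's far edge in the middle nest, 33 mm above the table; the well beyond goes down to 4 mm. A panel pressed (1 to 2 N) near its far end, say 40 mm beyond the nest's centre, until the pressing tip is about 29 mm above the table rocks about this edge to 35 to 39 degrees and stays so when let go, the underside of its raised slotted end 20 mm above the case top
- cover_grip (a point): loose flat grey dust cover on the case, 126 x 163 x 5 mm, 0.2 kg; this is the middle of its bar handle, 34 mm above its underside; the bar is 12 mm thick, runs along this point's y (the cover's long way), free for 60 mm. z is the cover's upward normal. The table right (-y) of the case is clear for about 0.18 m, room to lay it with its long way pointing away from the robot
- rotor (a joint): angle of the changer's rotor about its upright axis, rad, counter-clockwise from above; 0 (or whole turns) with the white tile at the window and peg a at the loading opening; peg b is at the opening at -1.571, peg c at 3.142. Turns with light friction (0.12 N m), stays where left; stops only at -7 and 7
- knob (a point): middle of the black bar knob on top of the rotor, on its axis, 176 mm above the table; the bar is 50 mm long, 14 mm thick and stands from 159 to 189 mm above the table; x of this point runs along the bar. Nothing near it is higher than 160 mm
- load_point (a point): on the fixed changer base (black disc, radius 99 mm): where a peg's middle stands when turned to the loading opening, 61 mm from the axis, 140 mm above the table; this point's x points from the opening in to the axis. A light shield of radius 92 mm, 150 mm high, encloses the rotor but for about 60 degrees either side of this point
- window (a point): middle of the window in the light shield, 92 mm from the axis on the changer's left side (+y of load_point), 92 mm above the table, where the black detector barrel looks in
- tile_face (a point): middle of the outer face of the white reference tile (40 x 60 x 5 mm) fixed on the rotor's fourth arm, 71 mm from the axis, 92 mm above the table; the tile must not be touched
- peg_a (a point): middle of peg a of the rotor, 61 mm from the axis, 140 mm above the table; at joint value 0 it points to the loading opening. A level steel rod 8 mm thick pointing straight out, bare for 18 mm between a shoulder (18 mm thick, ends 52 mm from the axis) and a button head (15 mm across, 70 to 74 mm from the axis). Takes one panel, whose slot centre then hangs 12 mm below this point
- peg_b (a point): middle of peg b of the rotor, 61 mm from the axis, 140 mm above the table; at joint value 0 it points right, away from the window. A level steel rod 8 mm thick pointing straight out, bare for 18 mm between a shoulder (18 mm thick, ends 52 mm from the axis) and a button head (15 mm across, 70 to 74 mm from the axis). Takes one panel, whose slot centre then hangs 12 mm below this point
- peg_c (a point): middle of peg c of the rotor, 61 mm from the axis, 140 mm above the table; at joint value 0 it points to the back. A level steel rod 8 mm thick pointing straight out, bare for 18 mm between a shoulder (18 mm thick, ends 52 mm from the axis) and a button head (15 mm across, 70 to 74 mm from the axis). Takes one panel, whose slot centre then hangs 12 mm below this point
- panel_1_centre (a point): centre of a sample panel: aluminium carrier with a grey coupon on its upper face, 110 x 44 x 12 mm, 0.11 to 0.18 kg, lying in a nest of the case, top 1 mm below the rim; x points along its length to the slotted end (in the case: towards the robot), y across its width, z out of the coupon's face. Two or three are present; a missing one reads None from the start
- panel_1_slot (a point): centre (half-way through the thickness) of that panel's hanging slot, a through hole 32 mm along the panel by 23 mm across, 31 mm from the panel's centre and 24 mm from its end; same axes as the centre
- panel_2_centre (a point): centre of a sample panel: aluminium carrier with a grey coupon on its upper face, 110 x 44 x 12 mm, 0.11 to 0.18 kg, lying in a nest of the case, top 1 mm below the rim; x points along its length to the slotted end (in the case: towards the robot), y across its width, z out of the coupon's face. Two or three are present; a missing one reads None from the start
- panel_2_slot (a point): centre (half-way through the thickness) of that panel's hanging slot, a through hole 32 mm along the panel by 23 mm across, 31 mm from the panel's centre and 24 mm from its end; same axes as the centre
- panel_3_centre (a point): centre of a sample panel: aluminium carrier with a grey coupon on its upper face, 110 x 44 x 12 mm, 0.11 to 0.18 kg, lying in a nest of the case, top 1 mm below the rim; x points along its length to the slotted end (in the case: towards the robot), y across its width, z out of the coupon's face. Two or three are present; a missing one reads None from the start
- panel_3_slot (a point): centre (half-way through the thickness) of that panel's hanging slot, a through hole 32 mm along the panel by 23 mm across, 31 mm from the panel's centre and 24 mm from its end; same axes as the centre
- vial: glass vial with a black cap, 22 mm across and 52 mm high, standing at the back of the table between case and changer; a bystander; origin at its foot, z up
- mount: black kinematic mirror mount, 50 x 50 x 60 mm, standing at the back to the right of the case; a bystander; origin at its foot, z up

How it is judged:
By the outcome, as a careful person would: the job done as asked, in the order asked, and still so for the second after the job is handed in, with the robot touching nothing.
Of panel_1, panel_2, panel_3 only 2 to 3 are there at a start; the rules pass over those that are not, and their reading is None.
At some moment in a run one of cover may be knocked a few centimetres aside while the robot is not near it.
It also fails if it takes over 210 s, if anything falls off the work surface, if the arm or the gripper's body presses on something with over 40 N, if the wrist force passes 120 N, or if a joint passes its speed limit or range.

## Working session

There is one attempt and no reset: what is moved stays moved. The work goes in short steps, Python scripts to look and compute and a tool call to move; the robot and the scene stay as the last step left them, time stands still between calls to the robot, and variables do not carry over. Pictures are saved under pics/ and viewed, at most 14 in all, crops included, and the job is handed in when it is done.

Besides the shell and the picture viewer there is one more tool, called after "Emit:" as name(argument=value, ...) on one line, values as JSON. servo_tool: Moves the arm, as the interface text tells. Its arguments: {"type":"object","properties":{"increments":{"type":"string"}},"required":["increments"]}

```bash
ls; mkdir -p pics; cat > h.py <<'E'
import numpy as np, cv2, json, sys
from workcell import robot
def P(name):
    p=robot.camera_params(name); K=np.array(p["intrinsics"],float); R,_=cv2.Rodrigues(np.array(p["rvec"],float)); t=np.array(p["tvec"],float).reshape(3)
    return K,R,t
def snap(name,fn,crop=None,scale=1):
    K,R,t=P(name); im=np.array(robot.camera(name)); np.savez('pics/'+fn+'.npz',K=K,R=R,t=t); cv2.imwrite('pics/'+fn+'_full.png',im)
    view(fn,crop,scale); return im
def view(fn,crop=None,scale=1):
    im=cv2.imread('pics/'+fn+'_full.png')
    if crop: x0,y0,x1,y1=crop; im=im[y0:y1,x0:x1]
    cv2.imwrite('pics/'+fn+'.png',cv2.resize(im,None,fx=scale,fy=scale,interpolation=cv2.INTER_CUBIC))
def cal(fn):
    d=np.load('pics/'+fn+'.npz'); return d['K'],d['R'],d['t']
def proj(fn,X):
    K,R,t=cal(fn); c=(np.atleast_2d(X)@R.T+t)@K.T; return c[:,:2]/c[:,2:]
def ray(fn,uv):
    K,R,t=cal(fn); d=R.T@np.linalg.inv(K)@np.array([uv[0],uv[1],1.]); return -R.T@t,d/np.linalg.norm(d)
def onz(fn,uv,z):
    o,d=ray(fn,uv); return o+d*(z-o[2])/d[2]
def tri(*obs):
    A=np.zeros((3,3));b=np.zeros(3)
    for fn,uv in obs:
        o,d=ray(fn,uv); M=np.eye(3)-np.outer(d,d); A+=M;b+=M@o
    X=np.linalg.solve(A,b); return X,[np.round(proj(fn,X)[0]-uv,1) for fn,uv in obs]
def st():
    s=robot.observe(); print({k:np.round(s[k],4).tolist() for k in ("time","eef_pos","tcp_rot","force","finger_gap","grip_force","qpos")})
np.set_printoptions(precision=4,suppress=True)
E
python3 - <<'E'
from h import *
st()
for n in("scene","side","wrist"):
    snap(n,n+"0"); K,R,t=cal(n+"0"); print(n,K[0,0],-R.T@t,R[2])
a=cv2.imread('pics/scene0.png');b=cv2.imread('pics/side0.png');cv2.imwrite('pics/two.png',cv2.resize(np.vstack([a,b]),(480,600)))
E
```

```text
pics
{'time': 0.0, 'eef_pos': [0.2152, 0.6391, 0.2387], 'tcp_rot': [-3.1398, 0.0002, 2.8168], 'force': [-0.6401, 0.3647, -0.1136], 'finger_gap': 0.9964, 'grip_force': 0.0, 'qpos': [-1.3541, 0.4778, 0.0224, 1.5565, -0.0115, 1.1093, -0.0831]}
scene 369.31064330913637 [ 0.2136 -0.656   0.7832] [ 0.3257  0.6299 -0.7051]
side 411.21278447283754 [ 0.1276 -0.7577  0.4333] [ 0.4661  0.8073 -0.3619]
wrist 335.21281021272205 [0.1505 0.6613 0.3838] [ 0.235  -0.0796 -0.9687]
```

View pics/scene0.png

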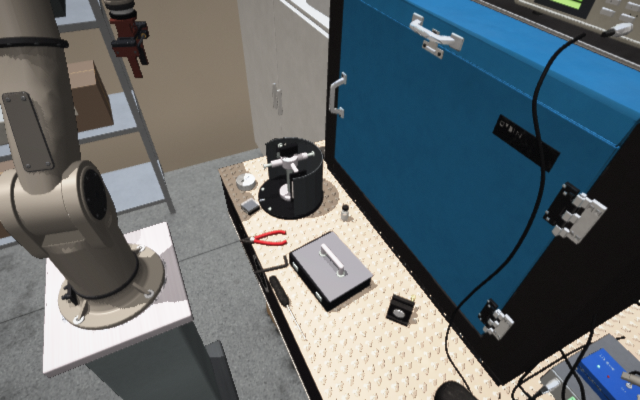

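View pics/side0.png

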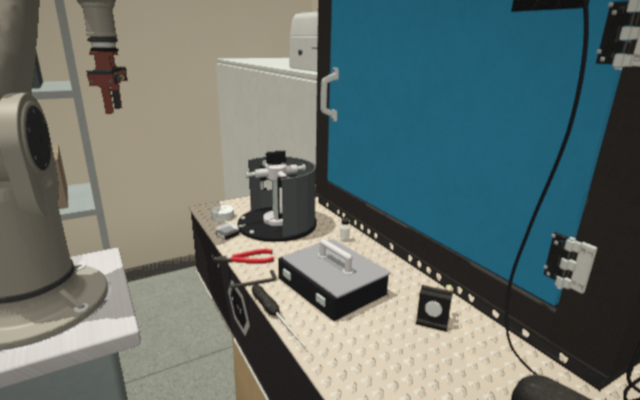

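```bash
python3 - <<'E'
from h import *
print('handle',tri(('scene0',(333,259)),('side0',(337,257))))
print('knob',tri(('scene0',(290,155)),('side0',(276,156))))
print('vial cap',tri(('scene0',(345,207)),('side0',(345,225))))
print('mount',tri(('scene0',(401,309)),('side0',(433,308))))
for uv in((289,262),(333,233),(371,277),(328,305)): print(onz('scene0',uv,.046))
for uv in((279,263),(330,242),(387,272),(334,297)): print('side',onz('side0',uv,.046))
E
```

```text
handle (array([ 0.491 , -0.201 ,  0.0621]), [array([0.5, 0.1]), array([-0.7, -0.1])])
knob (array([0.4947, 0.0654, 0.187 ]), [array([-0.4, -0. ]), array([0.5, 0. ])])
vial cap (array([ 0.6188, -0.0347,  0.0307]), [array([0.5, 0.1]), array([-0.6, -0.1])])
mount (array([ 0.5782, -0.365 ,  0.0247]), [array([-0.6, -0.2]), array([0.8, 0.1])])
[ 0.3954 -0.1522  0.046 ]
[ 0.5349 -0.1163  0.046 ]
[ 0.553  -0.2747  0.046 ]
[ 0.4282 -0.2959  0.046 ]
side [ 0.4008 -0.146   0.046 ]
side [ 0.5283 -0.1181  0.046 ]
side [ 0.5578 -0.2662  0.046 ]
side [ 0.4336 -0.2862  0.046 ]
```

View pics/wrist0.png

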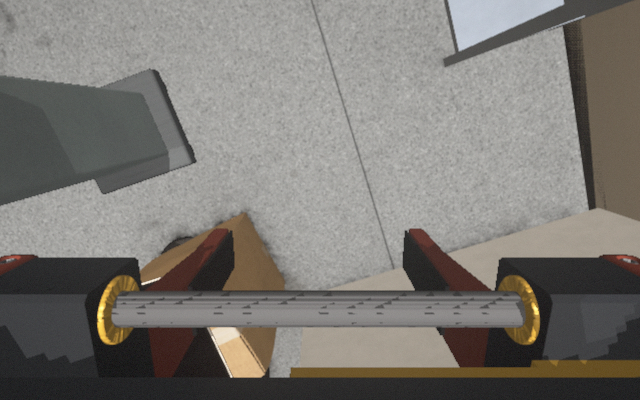

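Emit:
servo_tool(increments=".0257 -.0293 .0094 -3.85 1;.0257 -.0293 .0094 -3.85 1;.0257 -.0293 .0094 -3.85 1;.0257 -.0293 .0094 -3.85 1;.0257 -.0293 .0094 -3.85 1")

```text
time: 0.65
eef_pos: [0.3447, 0.4917, 0.2868]
tcp_rot: [-3.141, 0.0, 2.478]
force: [0.2, 0.6, 0.4]
finger_gap: 1.002
grip_force: 0.0
```

Emit:
servo_tool(increments=".0257 -.0293 .0094 -3.85 1;.0257 -.0293 .0094 -3.85 1;.0257 -.0293 .0094 -3.85 1;.0257 -.0293 .0094 -3.85 1;.0257 -.0293 .0094 -3.85 1")

```text
time: 1.15
eef_pos: [0.4731, 0.3453, 0.3339]
tcp_rot: [-3.141, -0.0, 2.142]
force: [-0.0, -0.0, 0.4]
finger_gap: 0.998
grip_force: 0.0
```

Emit:
servo_tool(increments=".0257 -.0293 .0094 -3.85 1;.0257 -.0293 .0094 -3.85 1;.0257 -.0293 .0094 -3.85 1;.0257 -.0293 .0094 -3.85 1;.0257 -.0293 .0094 -3.85 1")

```text
time: 1.65
eef_pos: [0.5987, 0.2028, 0.3803]
tcp_rot: [-3.137, -0.007, 1.811]
force: [-81.7, 106.6, -21.4]
finger_gap: 0.991
grip_force: 64.7
```

Emit:
servo_tool(increments="-.02 .02 0 0 1;-.03 .01 0 0 1;-.03 0 0 0 1;0 0 0 0 1;0 0 0 0 1")

```text
time: 2.15
eef_pos: [0.5208, 0.2303, 0.3809]
tcp_rot: [3.141, -0.0, 1.81]
force: [0.6, 0.2, 0.0]
finger_gap: 0.998
grip_force: 0.0
```

```bash
python3 - <<'E'
from h import *
st()
snap("wrist","w1")
E
```

```text
{'time': 2.15, 'eef_pos': [0.5208, 0.2303, 0.3809], 'tcp_rot': [3.1411, -0.0004, 1.8096], 'force': [0.5825, 0.2174, 0.0021], 'finger_gap': 0.9983, 'grip_force': 0.0, 'qpos': [-0.8699, 0.2021, 0.4149, 1.645, -0.0841, 1.3116, -0.2022]}
```

View pics/w1.png

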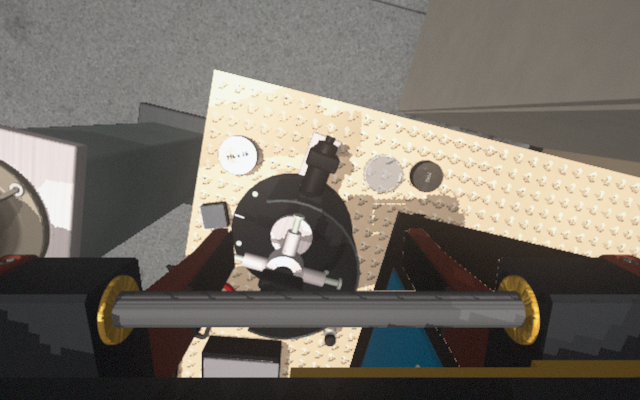

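```bash
python3 - <<'E'
from h import *
print('cab base scene',[onz('scene0',uv,0) for uv in((326,180),(372,240),(440,318),(495,383))])
print('cab base w1',[onz('w1',uv,0) for uv in((400,212),(378,290),(352,368))])
print('table edge scene',[onz('scene0',uv,0) for uv in((222,170),(253,255),(310,395))])
print('tools', [onz('scene0',uv,0.01) for uv in((274,277),(287,304),(312,353),(284,237),(250,240),(288,258),(259,268))])
K,R,t=cal('w1');print(-R.T@t)
print('knob/axis',[onz('w1',(288,262),.189),onz('w1',(285,268),.176)])
print('vial',onz('w1',(330,337),.052))
print('base disc',[onz('w1',uv,0.01) for uv in((234,230),(357,250),(292,174))])
E
```

```text
cab base scene [array([0.6377, 0.1232, 0.    ]), array([ 0.6399, -0.1503,  0.    ]), array([ 0.659 , -0.4142,  0.    ]), array([ 0.6678, -0.5761,  0.    ])]
cab base w1 [array([0.671 , 0.1779, 0.    ]), array([0.6757, 0.0337, 0.    ]), array([ 0.6738, -0.132 ,  0.    ])]
table edge scene [array([0.3518, 0.3103, 0.    ]), array([ 0.3305, -0.0599,  0.    ]), array([ 0.32  , -0.4328,  0.    ])]
tools [array([ 0.3536, -0.1532,  0.01  ]), array([ 0.354, -0.235,  0.01 ]), array([ 0.3573, -0.3632,  0.01  ]), array([ 0.4241, -0.0459,  0.01  ]), array([ 0.3381, -0.0168,  0.01  ]), array([ 0.4069, -0.1149,  0.01  ]), array([ 0.3294, -0.1123,  0.01  ])]
[0.5039 0.2961 0.5259]
knob/axis [array([0.5093, 0.1372, 0.189 ]), array([0.5078, 0.123 , 0.176 ])]
vial [ 0.6065 -0.0404  0.052 ]
base disc [array([0.4147, 0.087 , 0.01  ]), array([0.6182, 0.1008, 0.01  ]), array([0.4861, 0.1992, 0.01  ])]
```

Emit:
servo_tool(increments="-.004 -.03 0 0 1;-.004 -.03 0 0 1;-.004 -.03 0 0 1;-.004 -.03 0 0 1;-.004 -.03 0 0 1")

```text
time: 2.7
eef_pos: [0.5016, 0.0783, 0.3806]
tcp_rot: [3.141, 0.001, 1.807]
force: [0.4, -0.5, -0.2]
finger_gap: 1.003
grip_force: 0.0
```

```bash
python3 - <<'E'
from h import *
st()
snap("wrist","w2")
E
```

```text
{'time': 2.7, 'eef_pos': [0.5016, 0.0783, 0.3806], 'tcp_rot': [3.1414, 0.0006, 1.8071], 'force': [0.4084, -0.4599, -0.162], 'finger_gap': 1.0029, 'grip_force': 0.0, 'qpos': [-0.7372, 0.0771, 0.4976, 1.7801, -0.0376, 1.2938, 0.0057]}
```

Emit:
servo_tool(increments="0 -.05 0 0 1;0 -.05 0 0 1;0 -.05 0 0 1;0 -.05 0 0 1;0 -.05 0 0 1")

```text
time: 3.25
eef_pos: [0.5011, -0.1726, 0.381]
tcp_rot: [3.141, 0.001, 1.808]
force: [0.8, -0.5, -0.9]
finger_gap: 1.003
grip_force: 0.0
```

```bash
python3 - <<'E'
from h import *
st()
snap("wrist","w3")
a=cv2.imread('pics/w2_full.png')[60:300,100:500];b=cv2.imread('pics/w3_full.png')[20:300,100:500]
cv2.imwrite('pics/m1.png',cv2.resize(np.vstack([a,b]),None,fx=1.15,fy=1.15))
E
```

```text
{'time': 3.25, 'eef_pos': [0.5011, -0.1726, 0.381], 'tcp_rot': [3.1408, 0.001, 1.8078], 'force': [0.7756, -0.4711, -0.9146], 'finger_gap': 1.0025, 'grip_force': 0.0, 'qpos': [-0.4218, 0.1335, 0.723, 1.7439, -0.0912, 1.2972, 0.5584]}
```

View pics/m1.png

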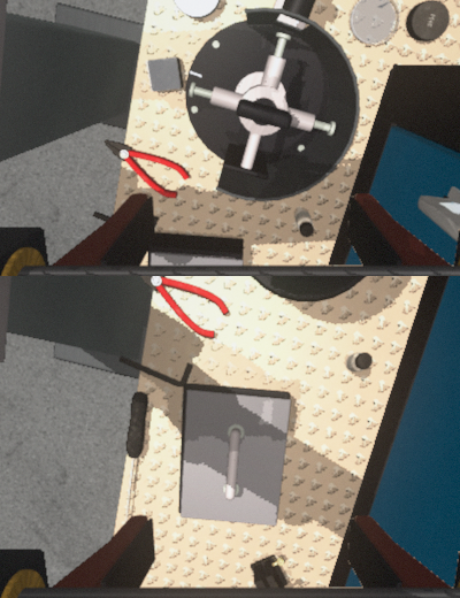

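```bash
python3 - <<'E'
from h import *
a=cv2.imread('pics/w2_full.png')[60:240,255:425];b=cv2.imread('pics/w3_full.png')[110:245,250:360]
a=cv2.resize(a,(425,450),interpolation=cv2.INTER_CUBIC);b=cv2.resize(b,(367,450),interpolation=cv2.INTER_CUBIC)
cv2.imwrite('pics/m2.png',np.hstack([a,b]))
E
```

```text
(no output)
```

View pics/m2.png

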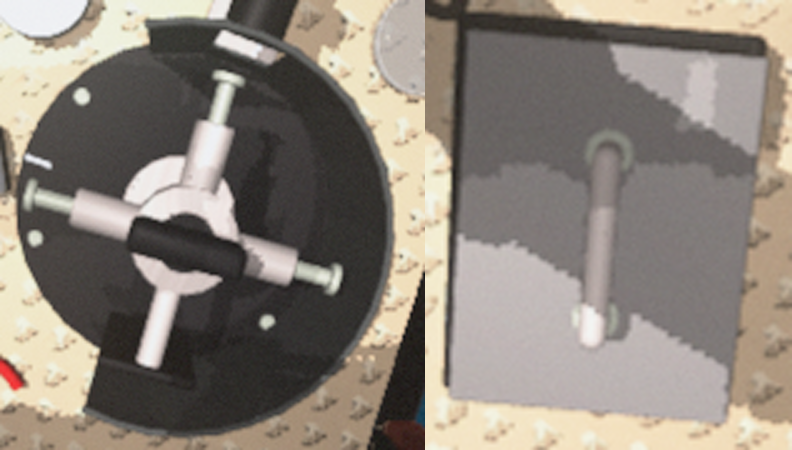

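```bash
python3 - <<'E'
from h import *
A=lambda x,y:(x/2.5+255-.3,y/2.5+60-.3)
B=lambda x,y:((x-425)/3.333+250-.35,y/3.333+110-.35)
print('knob',[onz('w2',A(*p),.189) for p in((187,248),(130,238),(243,262))])
for n,p in dict(left=(30,197),right=(332,278),top=(225,80)).items(): print(n,onz('w2',A(*p),.14))
print('shield',[onz('w2',A(*p),.15) for p in((150,22),(88,408),(388,210),(280,40),(200,434),(350,350))])
print('screws',[onz('w2',A(*p),.008) for p in((82,97),(36,238),(267,321),(38,160))])
print('tile',onz('w2',A(150,360),.125))
print('cover',[onz('w3',B(*p),.051) for p in((463,32),(762,55),(726,418),(450,400))])
print('black',[onz('w3',B(*p),.046) for p in((463,15),(765,38))])
h=[B(608,152),B(591,340)];
for z in(.08,.086):print('handle',[onz('w3',p,z) for p in h])
print(tri(('w3',B(600,246)),('scene0',(333,259)),('side0',(337,257))))
print(tri(('w3',B(600,246)),('scene0',(333,259))))
print('tri knob',tri(('w2',A(187,248)),('scene0',(290,155)),('side0',(276,154))))
E
```

```text
knob [array([0.5064, 0.1046, 0.189 ]), array([0.4833, 0.1031, 0.189 ]), array([0.5298, 0.1044, 0.189 ])]
left [0.4347 0.1045 0.14  ]
right [0.5785 0.1011 0.14  ]
top [0.5078 0.1743 0.14  ]
shield [array([0.4707, 0.1886, 0.15  ]), array([0.482 , 0.0159, 0.15  ]), array([0.5915, 0.1374, 0.15  ]), array([0.5257, 0.1946, 0.15  ]), array([0.5365, 0.0157, 0.15  ]), array([0.5937, 0.0719, 0.15  ])]
screws [array([0.4359, 0.1554, 0.008 ]), array([0.4261, 0.0674, 0.008 ]), array([0.5784, 0.0504, 0.008 ]), array([0.4179, 0.1136, 0.008 ])]
tile [0.5062 0.0389 0.125 ]
cover [array([ 0.41  , -0.1318,  0.051 ]), array([ 0.5326, -0.1116,  0.051 ]), array([ 0.5583, -0.27  ,  0.051 ]), array([ 0.4357, -0.2909,  0.051 ])]
black [array([ 0.4079, -0.1253,  0.046 ]), array([ 0.5325, -0.1047,  0.046 ])]
handle [array([ 0.4798, -0.1623,  0.08  ]), array([ 0.4905, -0.24  ,  0.08  ])]
handle [array([ 0.4798, -0.1615,  0.086 ]), array([ 0.4904, -0.2382,  0.086 ])]
(array([ 0.4877, -0.204 ,  0.0654]), [array([1.6, 0.8]), array([-0.1,  0.6]), array([-1.3, -0.5])])
(array([ 0.4865, -0.2034,  0.0678]), [array([0.8, 0.6]), array([-0.6,  0. ])])
tri knob (array([0.5076, 0.0982, 0.1728]), [array([-0.9,  4.1]), array([-0.6, -3.9]), array([-0.2,  3.9])])
```

```bash
python3 - <<'E'
from h import *
ax=np.array([.5066,.103])
def pol(r,deg,z): a=np.radians(deg); return [ax[0]+r*np.cos(a),ax[1]+r*np.sin(a),z]
im=cv2.imread('pics/w2_full.png');s=4
im=cv2.resize(im[50:250,250:430],None,fx=s,fy=s,interpolation=cv2.INTER_CUBIC)
im=im[:,:720]
for m,c in((173.5,(0,255,0)),(183.5,(0,0,255))):
    for a in(60,-60):
        q=[proj('w2',pol(.092,m+a,z))[0] for z in(.008,.15)]
        q=[tuple(int(v) for v in (np.array(p)-[250,50])*s) for p in q]; cv2.line(im,q[0],q[1],c,2)
    q=[proj('w2',pol(r,m-90,.092))[0] for r in(.06,.092,.12)]
    q=[tuple(int(v) for v in (np.array(p)-[250,50])*s) for p in q]; cv2.line(im,q[0],q[2],c,2)
cv2.imwrite('pics/m3.png',cv2.resize(im,(540,600)))
E
```

```text
(no output)
```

View pics/m3.png

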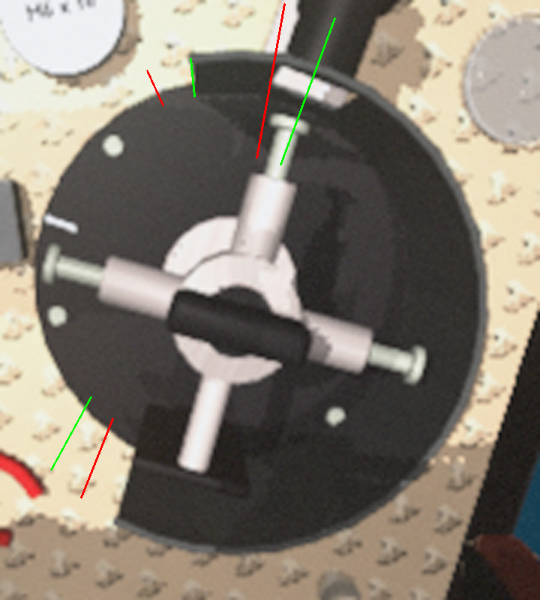

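```bash
python3 - <<'E'
from h import *
M=lambda x,y:(x/1.15+100,y/1.15-220)
print('mount top left/right front',[onz('w3',M(*p),.06) for p in((252,560),(283,557),(290,585))])
print('mount scene', tri(('scene0',(401,309)),('side0',(433,308)),('w3',M(270,572))))
print('scene foot',[onz('scene0',uv,0.0) for uv in((387,316),(405,325),(413,305))],'top',[onz('scene0',uv,.06) for uv in((394,294),(414,297))])
print('driver',[onz('w3',M(*p),.008) for p in((137,395),(137,455),(132,515))])
print('side foot',[onz('side0',uv,0.0) for uv in((418,325),(447,330))], 'drv tip',onz('side0',(310,357),.005),onz('scene0',(312,356),.005))
im=cv2.imread('pics/scene0_full.png')[220:380,240:440]; im2=cv2.imread('pics/side0_full.png')[230:390,240:470]
cv2.imwrite('pics/m4.png',np.vstack([cv2.resize(im,(480,300)),cv2.resize(im2,(480,300))]))
E
```

```text
mount top left/right front [array([ 0.5391, -0.3239,  0.06  ]), array([ 0.5777, -0.3102,  0.06  ]), array([ 0.5972, -0.3473,  0.06  ])]
mount scene (array([ 0.5793, -0.3602,  0.0183]), [array([-1.8, -0.7]), array([-1.2,  1.6]), array([2.5, 3.2])])
scene foot [array([ 0.5514, -0.3571,  0.    ]), array([ 0.576 , -0.3933,  0.    ]), array([ 0.6227, -0.3601,  0.    ])] top [array([ 0.5693, -0.3421,  0.06  ]), array([ 0.6052, -0.3676,  0.06  ])]
driver [array([ 0.3432, -0.1551,  0.008 ]), array([ 0.3563, -0.2339,  0.008 ]), array([ 0.3636, -0.3208,  0.008 ])]
side foot [array([ 0.5495, -0.3624,  0.    ]), array([ 0.5821, -0.3943,  0.    ])] drv tip [ 0.3571 -0.346   0.005 ] [ 0.3555 -0.367   0.005 ]
```

Emit:
servo_tool(increments="-.0032 -.0056 -.03 -.86 1;-.0032 -.0056 -.03 -.86 1;-.0032 -.0056 -.03 -.86 1;-.0032 -.0056 -.03 -.86 1;-.0032 -.0056 -.03 -.86 1")

```text
time: 3.8
eef_pos: [0.4853, -0.1987, 0.2295]
tcp_rot: [3.141, 0.001, 1.732]
force: [0.6, 0.8, 0.2]
finger_gap: 0.999
grip_force: 0.0
```

Emit:
servo_tool(increments="0 0 -.03 0 1;0 0 -.03 0 1;0 0 -.02 0 1;0 0 0 0 1;0 0 0 0 1")

```text
time: 4.3
eef_pos: [0.4853, -0.1985, 0.1509]
tcp_rot: [-3.141, 0.001, 1.733]
force: [-0.7, -0.4, 0.5]
finger_gap: 0.999
grip_force: 0.0
```

```bash
python3 - <<'E'
from h import *
st()
snap("wrist","w4",(120,100,520,400),1)
a=cv2.imread('pics/m4.png');b=cv2.imread('pics/w4.png');b=cv2.resize(b,(320,240));c=np.zeros((600,320,3),np.uint8);c[:240]=b
cv2.imwrite('pics/m5.png',np.hstack([a,c]))
E
```

```text
{'time': 4.3, 'eef_pos': [0.4853, -0.1985, 0.1509], 'tcp_rot': [-3.141, 0.0008, 1.7329], 'force': [-0.6696, -0.3691, 0.4563], 'finger_gap': 0.9993, 'grip_force': 0.0, 'qpos': [-0.2538, 0.3997, 0.6559, 2.0316, -0.3309, 0.8149, 0.7564]}
```

View pics/m5.png

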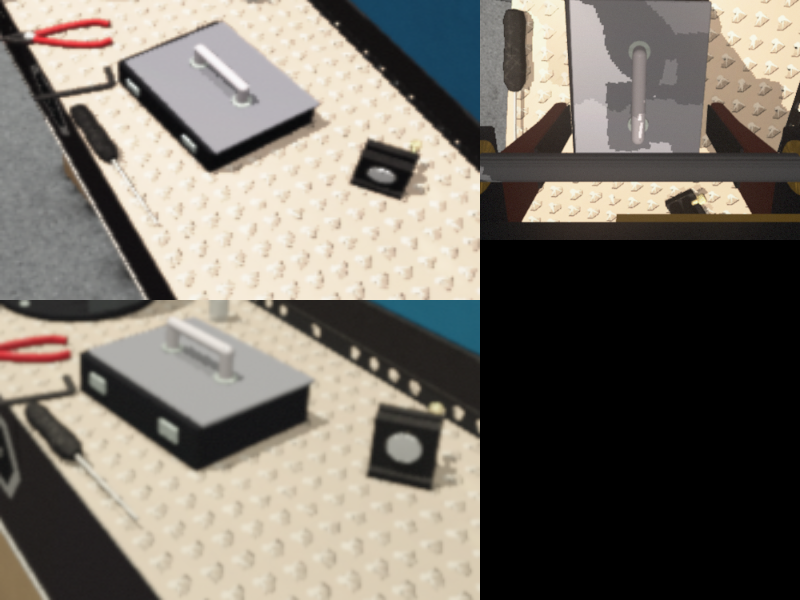

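```bash
python3 - <<'E'
from h import *
B=lambda x,y:((x-425)/3.333+250-.35,y/3.333+110-.35)
C=lambda x,y:((x-480)*1.25+120,y*1.25+100)
print(tri(('w3',B(608,150)),('w4',C(638,45))),tri(('w3',B(590,325)),('w4',C(639,125))))
print([onz('w4',C(*p),.085) for p in((638,45),(639,135))])
print([onz('w4',C(*p),.051) for p in((571,152),(700,152),(573,5),(710,5))])
E
```

```text
(array([ 0.4787, -0.1672,  0.0172]), [array([ 0.2, -1.4]), array([-0.2,  2.5])]) (array([ 0.4909, -0.2448,  0.0384]), [array([ 1.2, -0.2]), array([-2.2,  0.6])])
[array([ 0.4773, -0.1569,  0.085 ]), array([ 0.4907, -0.2328,  0.085 ])]
[array([ 0.4285, -0.2788,  0.051 ]), array([ 0.5574, -0.2576,  0.051 ]), array([ 0.4158, -0.1356,  0.051 ]), array([ 0.5347, -0.116 ,  0.051 ])]
```

Emit:
servo_tool(increments="0 0 -.02 0 1;0 0 -.02 0 1;0 0 -.016 0 1;0 0 -.016 0 1;0 0 0 0 1")

```text
time: 4.85
eef_pos: [0.485, -0.1977, 0.0785]
tcp_rot: [-3.141, -0.0, 1.734]
force: [-0.9, -0.3, 0.3]
finger_gap: 0.997
grip_force: 0.0
```

Emit:
servo_tool(increments="0 0 0 0 0;0 0 0 0 0;0 0 0 0 0;0 0 0 0 0;0 0 0 0 0")

```text
time: 5.35
eef_pos: [0.4851, -0.1978, 0.079]
tcp_rot: [3.141, 0.0, 1.734]
force: [-0.7, -0.2, -0.6]
finger_gap: 0.585
grip_force: 0.0
```

Emit:
servo_tool(increments="0 0 .01 0 0;0 0 .03 0 0;0 0 .03 0 0;0 0 .02 0 0;0 0 0 0 0")

```text
time: 5.85
eef_pos: [0.4866, -0.1986, 0.1718]
tcp_rot: [3.136, 0.002, 1.733]
force: [-0.1, 0.7, -0.8]
finger_gap: 0.129
grip_force: 0.0
```

Emit:
servo_tool(increments="0 0 0 0 0;0 0 0 0 0;0 0 0 0 0;0 0 0 0 0;0 0 0 0 0")

```text
time: 6.35
eef_pos: [0.4846, -0.1978, 0.1682]
tcp_rot: [-3.141, -0.0, 1.734]
force: [0.6, 0.5, -0.7]
finger_gap: 0.005
grip_force: 0.0
```

Missed the lift while the fingers were still closing (about 1.2 s are needed). Reopening and repeating with longer closing.

Emit:
servo_tool(increments="0 0 0 0 1;0 0 0 0 1;0 0 0 0 1;0 0 0 0 1;0 0 0 0 1")

```text
time: 6.85
eef_pos: [0.4849, -0.1978, 0.1687]
tcp_rot: [3.142, -0.0, 1.734]
force: [0.6, 0.5, 0.8]
finger_gap: 0.419
grip_force: 0.0
```

Emit:
servo_tool(increments="0 0 0 0 .5;0 0 0 0 .5;0 0 0 0 .5;0 0 0 0 .5;0 0 0 0 .5")

```text
time: 7.35
eef_pos: [0.4849, -0.1978, 0.1687]
tcp_rot: [3.142, 0.0, 1.734]
force: [0.5, -0.2, -0.4]
finger_gap: 0.5
grip_force: 0.0
```

```bash
python3 - <<'E'
from h import *
st()
snap("wrist","w5",(120,60,520,400),1.5)
E
```

```text
{'time': 7.35, 'eef_pos': [0.4849, -0.1978, 0.1687], 'tcp_rot': [3.1415, 0.0, 1.7338], 'force': [0.4615, -0.2386, -0.4474], 'finger_gap': 0.4995, 'grip_force': 0.0, 'qpos': [-0.2758, 0.3725, 0.6784, 2.0195, -0.3087, 0.8508, 0.7384]}
```

View pics/w5.png

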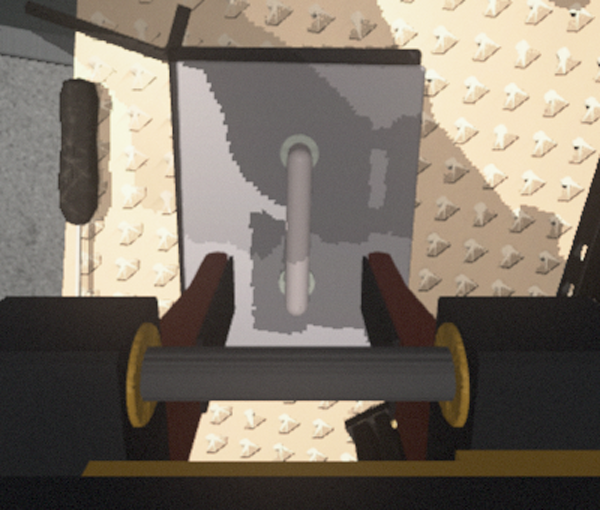

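Emit:
servo_tool(increments="0 0 -.025 0 .5;0 0 -.025 0 .5;0 0 -.025 0 .5;0 0 -.015 0 .5;0 0 0 0 .5")

```text
time: 7.9
eef_pos: [0.4837, -0.1974, 0.0771]
tcp_rot: [-3.138, -0.001, 1.734]
force: [0.4, 0.8, 0.5]
finger_gap: 0.497
grip_force: 0.0
```

Emit:
servo_tool(increments="0 0 0 0 0;0 0 0 0 0;0 0 0 0 0;0 0 0 0 0;0 0 0 0 0")

```text
time: 8.4
eef_pos: [0.4853, -0.1978, 0.0793]
tcp_rot: [3.14, 0.0, 1.734]
force: [-0.3, 0.1, 5.1]
finger_gap: 0.123
grip_force: 30.0
```

Emit:
servo_tool(increments="0 0 0 0 0;0 0 0 0 0;0 0 .01 0 0;0 0 .02 0 0;0 0 .02 0 0")

```text
time: 8.9
eef_pos: [0.4842, -0.1977, 0.1292]
tcp_rot: [-3.14, -0.0, 1.734]
force: [0.7, 0.1, -1.8]
finger_gap: 0.126
grip_force: 30.0
```

Emit:
servo_tool(increments="0 0 .035 0 0;0 0 .035 0 0;-.002 -.014 0 -6.3 0;-.002 -.014 0 -6.3 0;-.002 -.014 0 -6.3 0")

```text
time: 9.4
eef_pos: [0.4786, -0.24, 0.1993]
tcp_rot: [3.141, -0.0, 1.4]
force: [-0.9, 0.2, -2.2]
finger_gap: 0.13
grip_force: 30.0
```

Emit:
servo_tool(increments="-.0023 -.0146 0 -6.7 0;-.0023 -.0146 0 -6.7 0;-.0023 -.0146 0 -6.7 0;-.0023 -.0146 0 -6.7 0;-.0023 -.0146 0 -6.7 0")

```text
time: 9.9
eef_pos: [0.4669, -0.3131, 0.1989]
tcp_rot: [-3.141, -0.0, 0.815]
force: [0.3, -0.1, -1.9]
finger_gap: 0.127
grip_force: 30.0
```

Emit:
servo_tool(increments="-.0023 -.0146 0 -6.7 0;-.0023 -.0146 0 -6.7 0;-.0023 -.0146 0 -6.7 0;-.0023 -.0146 0 -6.7 0;-.0023 -.0146 0 -6.7 0")

```text
time: 10.4
eef_pos: [0.4556, -0.3858, 0.1988]
tcp_rot: [-3.141, 0.0, 0.23]
force: [-0.7, 0.7, -2.2]
finger_gap: 0.128
grip_force: 30.0
```

Emit:
servo_tool(increments="-.0023 -.0146 0 -6.7 0;-.0023 -.0146 0 -6.7 0;0 0 0 0 0;0 0 0 0 0;0 0 0 0 0")

```text
time: 10.9
eef_pos: [0.4516, -0.4139, 0.1986]
tcp_rot: [-3.14, -0.0, 0.004]
force: [-0.0, 0.5, -2.1]
finger_gap: 0.126
grip_force: 30.0
```

```bash
python3 - <<'E'
from h import *
st()
a=snap("wrist","w6");b=snap("side","s6");c=snap("scene","c6")
cv2.imwrite('pics/m6.png',np.vstack([a[:, :][0:300,0:640],np.hstack([b[200:400,200:520],c[180:380,200:520]])]))
E
```

```text
{'time': 10.9, 'eef_pos': [0.4516, -0.4139, 0.1986], 'tcp_rot': [-3.1405, -0.0, 0.0036], 'force': [-0.0017, 0.5451, -2.0875], 'finger_gap': 0.1263, 'grip_force': 29.9568, 'qpos': [-0.088, 0.6572, 1.0853, 1.7988, -0.6531, 1.0976, -0.3362]}
```

View pics/m6.png

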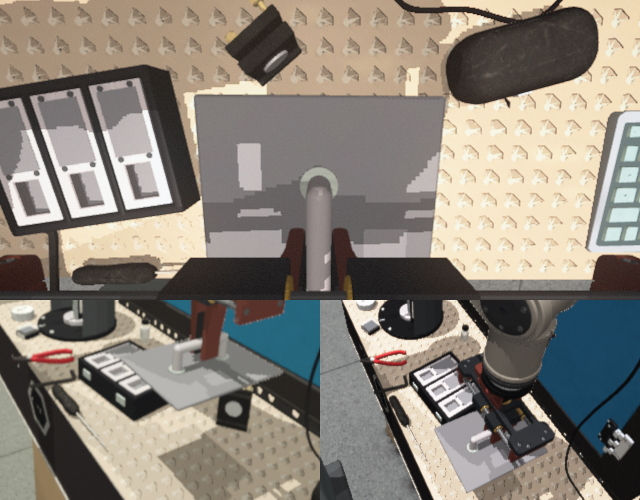

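```bash
python3 - <<'E'
from h import *
print('pouch',[onz('w6',p,.01) for p in((448,80),(470,103),(505,98))],[onz('w6',p,.02) for p in((448,80),)])
print('mount',[onz('w6',p,0) for p in((228,48),(265,83),(300,45))])
print('case near right/far right/near left',[onz('w6',p,.046) for p in((173,210),(144,67),(17,228))])
print('driver',[onz('w6',p,.005) for p in((155,268),(195,265))])
E
```

```text
pouch [array([ 0.5498, -0.5349,  0.01  ]), array([ 0.5291, -0.558 ,  0.01  ]), array([ 0.5339, -0.5907,  0.01  ])] [array([ 0.5489, -0.5312,  0.02  ])]
mount [array([ 0.5785, -0.3271,  0.    ]), array([ 0.5472, -0.3611,  0.    ]), array([ 0.5814, -0.3954,  0.    ])]
case near right/far right/near left [array([ 0.4317, -0.2792,  0.046 ]), array([ 0.5555, -0.2678,  0.046 ]), array([ 0.4133, -0.1309,  0.046 ])]
driver [array([ 0.3532, -0.234 ,  0.005 ]), array([ 0.357 , -0.2784,  0.005 ])]
```

Emit:
servo_tool(increments="0 0 -.04 0 0;0 0 -.04 0 0;0 0 -.04 0 0;0 0 -.028 0 0;0 0 0 0 0")

```text
time: 11.55
eef_pos: [0.45, -0.4124, 0.0472]
tcp_rot: [-3.137, 0.005, 0.002]
force: [-0.0, 0.2, -2.4]
finger_gap: 0.131
grip_force: 30.0
```

Emit:
servo_tool(increments="0 0 -.005 0 0;0 0 -.005 0 0;0 0 -.003 0 0;0 0 -.003 0 0;0 0 0 0 0")

```text
time: 12.05
eef_pos: [0.4515, -0.4149, 0.0348]
tcp_rot: [3.142, -0.0, 0.001]
force: [0.1, 0.2, -2.4]
finger_gap: 0.13
grip_force: 30.0
```

Emit:
servo_tool(increments="0 0 -.001 0 0;0 0 -.001 0 0;0 0 0 0 0.4;0 0 0 0 .4;0 0 0 0 .4")

```text
time: 12.55
eef_pos: [0.4514, -0.4151, 0.0328]
tcp_rot: [3.141, -0.0, 0.001]
force: [-0.4, -0.0, -1.3]
finger_gap: 0.363
grip_force: 0.0
```

Emit:
servo_tool(increments="0 0 0 0 .4;0 0 .03 0 .4;0 0 .05 0 .4;0 0 .05 0 .2;0 0 .05 0 .1")

```text
time: 13.05
eef_pos: [0.4509, -0.4149, 0.2144]
tcp_rot: [-3.142, 0.001, 0.0]
force: [0.9, 0.6, 0.9]
finger_gap: 0.256
grip_force: 0.0
```

Emit:
servo_tool(increments="-.002 .043 .003 1.86 0;-.002 .043 .003 1.86 0;-.002 .043 .003 1.86 0;-.002 .043 .003 1.86 0;-.002 .043 .003 1.86 0")

```text
time: 13.55
eef_pos: [0.4409, -0.1984, 0.2276]
tcp_rot: [-3.141, -0.0, 0.164]
force: [0.0, 0.3, 0.5]
finger_gap: 0.002
grip_force: 0.0
```

Emit:
servo_tool(increments="0 0 0 0 0;0 0 0 0 0;0 0 0 0 0;0 0 0 0 0;0 0 0 0 0")

```text
time: 14.05
eef_pos: [0.4408, -0.2017, 0.2278]
tcp_rot: [3.141, -0.0, 0.16]
force: [-0.6, -0.5, 0.1]
finger_gap: 0.001
grip_force: 0.0
```

```bash
python3 - <<'E'
from h import *
st()
a=snap("wrist","w7",(120,0,520,300),2)
E
```

```text
{'time': 14.05, 'eef_pos': [0.4408, -0.2017, 0.2278], 'tcp_rot': [3.141, -0.0, 0.1595], 'force': [-0.6427, -0.4723, 0.142], 'finger_gap': 0.0014, 'grip_force': 0.0, 'qpos': [-0.7185, 0.4296, 1.319, 2.0621, -0.4916, 1.023, -0.5629]}
```

View pics/w7.png

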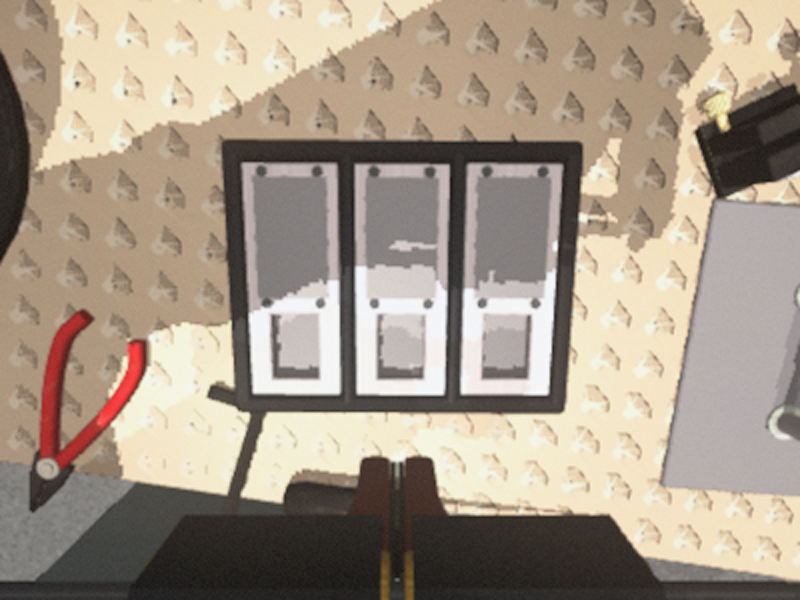

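```bash
python3 - <<'E'
from h import *
from scipy.optimize import least_squares
V=lambda p:(p[0]/2+120-.25,p[1]/2-.25)
im=[(224,142),(581,144),(563,411),(236,411)]; md=np.array([(65,83.5),(65,-83.5),(-65,-83.5),(-65,83.5)])
pm=[];pi=[]
for yc,q in((52.4,[(242,163),(338,163),(341,395),(251,395)]),(0,[(355,163),(448,163),(446,396),(355,396)]),(-52.4,[(467,164),(561,163),(549,396),(459,396)])):
    for s,p in zip([(55,22),(55,-22),(-55,-22),(-55,22)],q): pm.append((s[0],yc+s[1],45));pi.append(p)
def W(x,pts):
    c,s=np.cos(x[2]),np.sin(x[2]); P=np.array(pts)/1000.; return np.c_[x[0]+c*P[:,0]-s*P[:,1],x[1]+s*P[:,0]+c*P[:,1],P[:,2]+(x[3] if len(x)>3 else 0)]
md3=[(a,b,46) for a,b in md]
for nm,m,i in(('rim',md3,im),('panels',pm,pi),('all',md3+pm,im+pi)):
  for x0 in([.485,-.2,.16],[.485,-.2,.16,0]):
    f=lambda x:(proj('w7',W(x,m))-np.array([V(p) for p in i])).ravel()
    r=least_squares(f,x0); print(nm,r.x,np.degrees(r.x[2]),'rms',np.sqrt(np.mean(r.fun**2)))
E
```

```text
rim [ 0.4812 -0.1967  0.1551] 8.885562276665638 rms 1.4862136974948084
rim [ 0.4811 -0.1968  0.1551 -0.006 ] 8.886100450843792 rms 0.4674796740176576
panels [ 0.4812 -0.1967  0.1565] 8.964669107956917 rms 0.606215156013553
panels [ 0.4813 -0.1967  0.1565  0.0011] 8.964712900450186 rms 0.5780534956586308
all [ 0.4812 -0.1967  0.1559] 8.932262368123 rms 0.9108941692179802
all [ 0.4811 -0.1968  0.1559 -0.0018] 8.932285391536345 rms 0.8483886630686521
```

Emit:
servo_tool(increments=".0239 .021 -.03 0 0;.0239 .021 -.03 0 0;.0239 .021 -.03 0 0;0 0 -.03 0 0;0 0 -.025 0 0")

```text
time: 14.6
eef_pos: [0.5132, -0.137, 0.0807]
tcp_rot: [3.141, 0.001, 0.164]
force: [0.1, -0.5, 0.3]
finger_gap: 0.006
grip_force: 0.0
```

Emit:
servo_tool(increments="0 0 -.006 0 0;0 0 -.006 0 0;0 0 -.006 0 0;0 0 -.004 0 0;0 0 0 0 0")

```text
time: 15.1
eef_pos: [0.5132, -0.137, 0.0609]
tcp_rot: [-3.142, -0.001, 0.163]
force: [-1.0, 0.1, -0.1]
finger_gap: 0.003
grip_force: 0.0
```

```bash
python3 - <<'E'
from h import *
st()
E
```

```text
{'time': 15.1, 'eef_pos': [0.5132, -0.137, 0.0609], 'tcp_rot': [-3.1416, -0.0006, 0.163], 'force': [-0.9948, 0.1276, -0.1027], 'finger_gap': 0.0035, 'grip_force': 0.0, 'qpos': [-0.537, 0.7088, 0.9302, 2.0793, -0.8345, 0.7818, -0.4864]}
```

Emit:
servo_tool(increments="0 0 -.003 0 0;0 0 -.003 0 0;0 0 -.003 0 0;0 0 -.003 0 0;0 0 0 0 0")

```text
time: 15.6
eef_pos: [0.5133, -0.137, 0.0487]
tcp_rot: [-3.142, -0.0, 0.163]
force: [-0.1, 0.4, 4.0]
finger_gap: 0.01
grip_force: 1.8
```

Emit:
servo_tool(increments="0 0 -.002 0 0;0 0 -.001 0 0;0 0 -.001 0 0;0 0 0 0 0;0 0 0 0 0")

```text
time: 16.1
eef_pos: [0.5153, -0.1376, 0.0464]
tcp_rot: [3.141, -0.004, 0.163]
force: [1.0, 1.6, 18.7]
finger_gap: 0.005
grip_force: 7.4
```

Emit:
servo_tool(increments="0 0 .01 0 0;0 0 .03 0 1;0 0 .04 0 1;-.02 -.003 0 0 1;-.02 -.004 0 0 1")

```text
time: 16.6
eef_pos: [0.473, -0.144, 0.1254]
tcp_rot: [3.141, -0.001, 0.164]
force: [0.6, -0.1, 0.3]
finger_gap: 0.33
grip_force: 0.0
```

Emit:
servo_tool(increments="-.02 -.004 0 0 1;-.013 -.002 0 0 1;0 0 0 0 1;0 0 0 0 1;0 0 0 0 1")

```text
time: 17.1
eef_pos: [0.4411, -0.1498, 0.1248]
tcp_rot: [3.141, -0.001, 0.164]
force: [0.0, -0.0, 0.1]
finger_gap: 0.782
grip_force: 0.0
```

```bash
python3 - <<'E'
from h import *
st()
a=snap("wrist","w8");b=snap("side","s8");c=snap("scene","c8")
cv2.imwrite('pics/m8.png',np.vstack([cv2.resize(a[0:300,60:560],None,fx=1.2,fy=1.2),np.hstack([cv2.resize(b[200:320,260:410],(300,240)),cv2.resize(c[190:310,260:410],(300,240))])]))
E
```

```text
{'time': 17.1, 'eef_pos': [0.4411, -0.1498, 0.1248], 'tcp_rot': [3.141, -0.0005, 0.1642], 'force': [0.0054, -0.0445, 0.1259], 'finger_gap': 0.7817, 'grip_force': 0.0, 'qpos': [-0.6592, 0.5355, 1.1125, 2.1947, -0.68, 0.8145, -0.5096]}
```

View pics/m8.png

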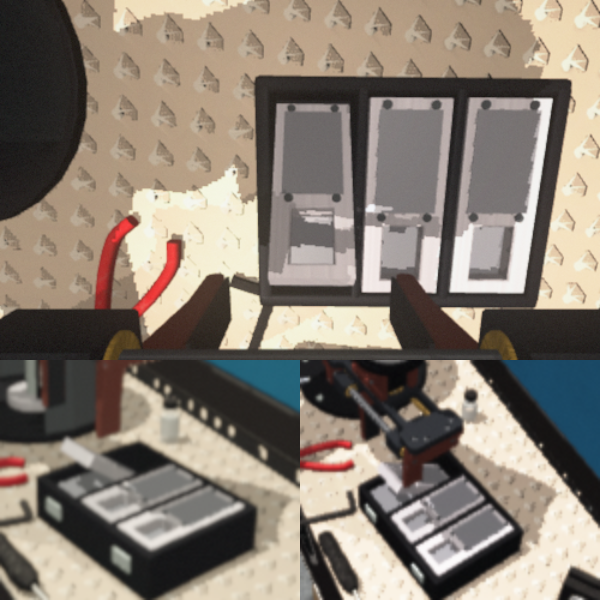

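```bash
python3 - <<'E'
from h import *
V=lambda x,y:(x/1.2+60,y/1.2)
u=np.array([np.cos(.1563),np.sin(.1563)]);v=np.array([-u[1],u[0]]);C=np.array([.4812,-.1967])
for p,z in(((269,285),.0715),((355,288),.0715),((273,103),.018),((352,103),.018),((362,205),.045)):
    X=onz('w8',V(*p),z);d=X[:2]-C;print(X,d@u*1e3,d@v*1e3)
E
```

```text
[ 0.4292 -0.1296  0.0715] -40.93583435598624 74.34685438629504
[ 0.435  -0.1744  0.0715] -42.20416716369286 29.234179587347974
[ 0.5225 -0.1136  0.018 ] 53.77194378037024 75.69704587962718
[ 0.5303 -0.1599  0.018 ] 54.188506934508425 28.73692837401021
[ 0.475  -0.1735  0.045 ] -2.5378783682130033 23.855917056069167
```

Emit:
servo_tool(increments="0 0 -.02 0 .75;0 0 -.02 0 .75;0 0 -.018 0 .75;0 0 0 0 .75;0 0 0 0 .3")

```text
time: 17.75
eef_pos: [0.4401, -0.1503, 0.0668]
tcp_rot: [3.141, 0.001, 0.163]
force: [0.3, -0.1, 1.4]
finger_gap: 0.695
grip_force: 0.0
```

Emit:
servo_tool(increments="0 0 0 0 .3;0 0 0 0 .3;0 0 0 0 .3;0 0 0 0 .3;0 0 0 0 .3")

```text
time: 18.25
eef_pos: [0.4404, -0.1501, 0.067]
tcp_rot: [3.141, -0.001, 0.163]
force: [0.5, 0.8, 2.2]
finger_gap: 0.501
grip_force: 29.9
```

Emit:
servo_tool(increments=".004 .0006 .002 0 .3;.004 .0006 .002 0 .3;.0074 .0012 .0085 0 .3;.0074 .0012 .0085 0 .3;.0069 .0011 .006 0 .3")

```text
time: 18.75
eef_pos: [0.4695, -0.1453, 0.0939]
tcp_rot: [3.141, 0.001, 0.163]
force: [-2.4, -1.0, -3.9]
finger_gap: 0.499
grip_force: 30.0
```

Emit:
servo_tool(increments=".0069 .0011 .006 0 .3;.0077 .0012 .0045 0 .3;.0077 .0012 .0045 0 .3;.0081 .0013 .0038 0 .3;.0081 .0013 .0038 0 .3")

```text
time: 19.25
eef_pos: [0.5086, -0.139, 0.1164]
tcp_rot: [-3.142, 0.001, 0.163]
force: [-2.9, -2.8, -3.6]
finger_gap: 0.502
grip_force: 30.0
```

```bash
python3 - <<'E'
from h import *
st();print(np.round(robot.observe()['moment'],3))
a=snap("wrist","w9");b=snap("side","s9");c=snap("scene","c9")
cv2.imwrite('pics/m9.png',np.vstack([a[0:300,60:560],np.hstack([cv2.resize(b[180:300,260:385],(250,240)),cv2.resize(c[170:290,270:395],(250,240))])]))
E
```

```text
{'time': 19.25, 'eef_pos': [0.5086, -0.139, 0.1164], 'tcp_rot': [-3.1415, 0.0006, 0.1631], 'force': [-2.8529, -2.7827, -3.6029], 'finger_gap': 0.5024, 'grip_force': 29.998, 'qpos': [-0.6099, 0.6329, 1.0373, 2.0615, -0.7291, 0.8698, -0.5559]}
[-0.724  1.06  -0.053]
```

Emit:
servo_tool(increments=".003 .0005 .001 0 .3;.003 .0005 .001 0 .3;0 0 .02 0 .3;0 0 .03 0 .3;0 0 .03 0 .3")

```text
time: 19.9
eef_pos: [0.5148, -0.1377, 0.1993]
tcp_rot: [-3.141, -0.001, 0.163]
force: [1.1, 1.1, -1.8]
finger_gap: 0.501
grip_force: 30.0
```

Emit:
servo_tool(increments="0 0 .03 0 .3;0 0 .02 0 .3;0 0 0 0 .3;0 0 0 0 .3;0 0 0 0 .3")

```text
time: 20.4
eef_pos: [0.5138, -0.1375, 0.2471]
tcp_rot: [-3.141, 0.001, 0.163]
force: [-0.3, 0.7, -1.0]
finger_gap: 0.504
grip_force: 30.0
```

```bash
python3 - <<'E'
from h import *
st();print(np.round(robot.observe()['moment'],3))
a=snap("wrist","w10");b=snap("side","s10");c=snap("scene","c10")
cv2.imwrite('pics/m10.png',np.vstack([a[100:400,0:640],np.hstack([cv2.resize(b[130:280,260:420],(320,300)),cv2.resize(c[150:300,270:430],(320,300))])]))
E
```

```text
{'time': 20.4, 'eef_pos': [0.5138, -0.1375, 0.2471], 'tcp_rot': [-3.1406, 0.0012, 0.1633], 'force': [-0.2588, 0.6537, -0.9824], 'finger_gap': 0.5045, 'grip_force': 29.9862, 'qpos': [-0.7824, 0.4925, 1.2615, 1.9378, -0.5284, 1.105, -0.7097]}
[-0.05   0.191  0.042]
```

View pics/m10.png

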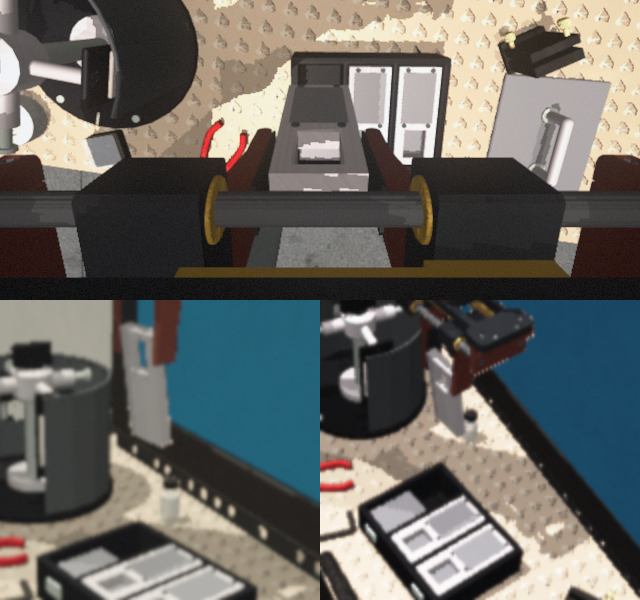

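```bash
cat > fit.py <<'E'
from h import *
from scipy.optimize import least_squares
def fit(fn,tcp,yaw,top_f,top_b,bot_f,sgn=1):
    # rows of (left,right) pixels; panel in tool frame: X=tool x (world yaw), z up
    ux=np.array([np.cos(yaw),np.sin(yaw)]);vy=np.array([-ux[1],ux[0]])
    def world(p):
        th,gx,gy,gz=p; out=[]
        px=np.array([-np.cos(th),np.sin(th)])*1; pz=np.array([np.sin(th),np.cos(th)])
        for l,n in((55,6),(55,-6),(-55,6)):
            for s in(22,-22):
                xz=np.array([gx,gz])+l/1e3*px+n/1e3*pz
                h=tcp[:2]+ux*xz[0]+vy*(gy+s/1e3); out.append([h[0],h[1],tcp[2]+xz[1]])
        return np.array(out)
    obs=np.array([*top_f,*top_b,*bot_f],float)
    r=least_squares(lambda p:(proj(fn,world(p))-obs).ravel(),[1.3,0,0,-.04],loss='soft_l1')
    th,gx,gy,gz=r.x
    slot=np.array([gx-.031*np.cos(th),gz+.031*np.sin(th)]); top=np.array([gx-.055*np.cos(th),gz+.055*np.sin(th)])
    print('tilt',np.degrees(th),'gy',gy*1e3,'slot rel tcp (x,z)',slot*1e3,'top',top*1e3,'res',np.round(r.fun,1))
    return r.x
if __name__=='__main__':
    fit('w10',np.array([.5138,-.1375,.2471]),.1633,[(271,272),(369,272)],[(268,292),(369,292)],[(284,185),(352,185)])
E
python3 fit.py
```

```text
tilt 81.71857239628541 gy -0.17787808948172526 slot rel tcp (x,z) [ -2.7201 -14.7649] top [-6.177   8.9849] res [-1.3 -1.1  0.6 -0.9  3.1  1.2 -1.   1.3  5.7 -0.2 -3.1 -0.1]
```

```bash
python3 - <<'E'
from h import *
for n,f,p in(('left','w1',(244.5,261.5)),('right','w1',(338,286)),('top','w1',(298,221))): print(n,onz(f,p,.14))
# automatic: bright-greenish button centroid near predicted pixel in w1,w2
for f in('w1','w2'):
    im=cv2.imread(f'pics/{f}_full.png').astype(int)
    for ang in(178.7,88.7,-1.3):
        a=np.radians(ang);X=[.5066+.072*np.cos(a),.103+.072*np.sin(a),.14]
        u,v=proj(f,X)[0]; x0,y0=int(round(u))-7,int(round(v))-7
        w=im[y0:y0+15,x0:x0+15]
        if w.size==0 or v>290: continue
        m=(w[...,1]-w[...,2]>4)&(w[...,1]>90); ys,xs=np.nonzero(m)
        print(f,ang,(u,v),m.sum(), (x0+xs.mean(),y0+ys.mean()) if m.sum() else None, onz(f,(x0+xs.mean(),y0+ys.mean()),.14) if m.sum() else None)
E
```

```text
left [0.4572 0.1019 0.14  ]
right [0.5789 0.0969 0.14  ]
top [0.5102 0.1693 0.14  ]
w1 178.7 (np.float64(226.96449131796365), np.float64(255.5072509720131)) 0 None None
w1 88.7 (np.float64(297.468601777412), np.float64(216.262035729894)) 1 (np.float64(301.0), np.float64(219.0)) [0.5131 0.1726 0.14  ]
w1 -1.3 (np.float64(338.6221374354314), np.float64(282.8221040856682)) 0 None None
w2 178.7 (np.float64(266.6361188519042), np.float64(138.40329045307388)) 1 (np.float64(270.0), np.float64(137.0)) [0.438  0.1071 0.14  ]
w2 88.7 (np.float64(345.2155505842535), np.float64(91.16905027120555)) 1 (np.float64(346.0), np.float64(92.0)) [0.5093 0.1743 0.14  ]
w2 -1.3 (np.float64(387.64230256936867), np.float64(170.73614003310954)) 3 (np.float64(384.6666666666667), np.float64(171.0)) [0.5753 0.1003 0.14  ]
```

Emit:
servo_tool(increments="-.0048 .0121 .006 8.46 .3;-.0048 .0121 .006 8.46 .3;-.0048 .0121 .006 8.46 .3;-.0048 .0121 .006 8.46 .3;-.0048 .0121 .004 8.46 .3")

```text
time: 21.05
eef_pos: [0.4898, -0.0774, 0.2761]
tcp_rot: [-3.141, 0.0, 0.907]
force: [1.2, -0.3, -1.4]
finger_gap: 0.501
grip_force: 30.0
```

Emit:
servo_tool(increments="-.0048 .0121 0 8.46 .3;-.0048 .0121 0 8.46 .3;-.0048 .0121 0 8.46 .3;-.0048 .0121 0 8.46 .3;-.0048 .0121 0 8.46 .3")

```text
time: 21.55
eef_pos: [0.4656, -0.0169, 0.2759]
tcp_rot: [-3.141, -0.0, 1.645]
force: [-0.3, 0.1, -0.8]
finger_gap: 0.503
grip_force: 30.0
```

Emit:
servo_tool(increments="-.0048 .0121 0 8.46 .3;-.0048 .0121 0 8.46 .3;-.0048 .0121 0 8.46 .3;-.0048 .0121 0 8.46 .3;-.0048 .0121 0 8.46 .3")

```text
time: 22.05
eef_pos: [0.4417, 0.0435, 0.2759]
tcp_rot: [-3.141, -0.0, 2.383]
force: [-0.1, -0.5, -1.8]
finger_gap: 0.497
grip_force: 30.0
```

Emit:
servo_tool(increments="-.0048 .0121 0 8.46 .3;-.0048 .0121 0 8.46 .3;-.0048 .0121 0 8.46 .3;-.0048 .0121 0 8.46 .3;-.0048 .0121 0 8.46 .3")

```text
time: 22.55
eef_pos: [0.4177, 0.104, 0.2758]
tcp_rot: [-3.141, -0.001, 3.121]
force: [0.1, 0.6, -1.1]
finger_gap: 0.499
grip_force: 30.0
```

```bash
python3 - <<'E'
from h import *
st()
E
```

```text
{'time': 22.55, 'eef_pos': [0.4177, 0.104, 0.2758], 'tcp_rot': [-3.1413, -0.0008, 3.1214], 'force': [0.0705, 0.6141, -1.0937], 'finger_gap': 0.4985, 'grip_force': 29.9827, 'qpos': [-1.2042, -0.0165, 0.8296, 2.0999, 0.014, 1.0537, 1.1691]}
```

Emit:
servo_tool(increments="0 0 -.03 0 .3;0 0 -.03 0 .3;0 0 -.03 0 .3;0 0 -.02 0 .3;0 0 -.011 0 .3")

```text
time: 23.05
eef_pos: [0.4171, 0.1031, 0.1534]
tcp_rot: [-3.139, -0.002, 3.115]
force: [-0.0, 0.0, -1.1]
finger_gap: 0.499
grip_force: 30.0
```

Emit:
servo_tool(increments=".003 0 0 0 .3;.003 0 0 0 .3;.003 0 0 0 .3;0 0 0 0 .3;0 0 0 0 .3")

```text
time: 23.55
eef_pos: [0.4276, 0.104, 0.1558]
tcp_rot: [3.141, 0.001, 3.116]
force: [-0.8, 0.4, -2.8]
finger_gap: 0.499
grip_force: 30.0
```

Emit:
servo_tool(increments=".003 0 0 0 .3;.003 0 0 0 .3;.003 0 0 0 .3;0 0 0 0 .3;0 0 0 0 .3")

```text
time: 24.05
eef_pos: [0.4362, 0.1037, 0.1552]
tcp_rot: [-3.141, -0.0, 3.116]
force: [0.9, 0.3, -2.3]
finger_gap: 0.499
grip_force: 30.0
```

Emit:
servo_tool(increments=".003 0 0 0 .3;.003 0 0 0 .3;0 0 0 0 .3;0 0 0 0 .3;0 0 0 0 .3")

```text
time: 24.55
eef_pos: [0.4421, 0.1038, 0.1552]
tcp_rot: [-3.142, -0.0, 3.116]
force: [0.6, 0.4, -2.4]
finger_gap: 0.499
grip_force: 30.0
```

Emit:
servo_tool(increments="0 0 -.003 0 .3;0 0 -.003 0 .3;0 0 -.002 0 .3;0 0 -.002 0 .3;0 0 0 0 .3")

```text
time: 25.05
eef_pos: [0.442, 0.1037, 0.145]
tcp_rot: [-3.141, -0.001, 3.116]
force: [0.8, -0.7, -2.3]
finger_gap: 0.498
grip_force: 30.0
```

Emit:
servo_tool(increments="0 0 -.001 0 .3;0 0 0 0 .3;0 0 -.001 0 .3;0 0 0 0 .3;0 0 0 0 .3")

```text
time: 25.55
eef_pos: [0.4422, 0.1038, 0.1433]
tcp_rot: [3.142, -0.0, 3.116]
force: [0.0, -0.2, -1.5]
finger_gap: 0.499
grip_force: 30.0
```

Emit:
servo_tool(increments="0 0 -.001 0 .3;0 0 0 0 .3;0 0 -.001 0 .3;0 0 0 0 .3;0 0 0 0 .3")

```text
time: 26.05
eef_pos: [0.4424, 0.1039, 0.1416]
tcp_rot: [3.141, 0.0, 3.116]
force: [-2.4, -0.3, 5.7]
finger_gap: 0.502
grip_force: 30.0
```

Emit:
servo_tool(increments="0 0 .0005 0 .75;0 0 0 0 .75;0 0 0 0 .75;0 0 0 0 .75;0 0 0 0 .75")

```text
time: 26.55
eef_pos: [0.4422, 0.1038, 0.1417]
tcp_rot: [3.142, -0.0, 3.116]
force: [-0.4, 0.4, 1.0]
finger_gap: 0.752
grip_force: 0.0
```

Emit:
servo_tool(increments="0 0 .01 0 .75;0 0 .02 0 .75;0 0 .03 0 .75;0 0 .03 0 .75;0 0 .03 0 .75")

```text
time: 27.05
eef_pos: [0.4422, 0.1033, 0.2634]
tcp_rot: [-3.141, 0.0, 3.115]
force: [0.5, 0.8, -1.1]
finger_gap: 0.751
grip_force: 0.0
```

```bash
python3 - <<'E'
from h import *
st()
a=snap("wrist","w11");b=snap("side","s11");c=snap("scene","c11")
# predicted slot/peg pixels in wrist
for X in([.4456,.104,.14],[.4396,.104,.152],[.4396,.104,.042],[.5066,.1025,.189]): print(proj('w11',X)[0],proj('s11',X)[0],proj('c11',X)[0])
cv2.imwrite('pics/m11.png',np.vstack([a[0:300,0:640],np.hstack([cv2.resize(b[120:270,220:380],(320,300)),cv2.resize(c[120:270,230:390],(320,300))])]))
E
```

```text
{'time': 27.05, 'eef_pos': [0.4422, 0.1033, 0.2634], 'tcp_rot': [-3.1413, 0.0001, 3.1151], 'force': [0.4503, 0.8327, -1.0607], 'finger_gap': 0.7509, 'grip_force': 0.0, 'qpos': [-1.1933, 0.0784, 0.8925, 2.0729, -0.0712, 1.0205, 1.2793]}
[318.3892 203.3749] [250.5274 174.3196] [268.0822 165.4353]
[318.2193 199.9631] [247.8253 169.6929] [265.6407 162.5708]
[318.1302 175.2823] [249.9592 213.7789] [268.7762 192.1845]
[318.5288 301.1428] [274.5327 150.827 ] [288.2481 145.5047]
```

```bash
python3 - <<'E'
from h import *
for f,g,(x0,y0,x1,y1) in(('s11','s10',(215,140,275,240)),('c11','c10',(240,140,285,215))):
    a=cv2.imread(f'pics/{f}_full.png')[y0:y1,x0:x1].astype(int);b=cv2.imread(f'pics/{g}_full.png')[y0:y1,x0:x1].astype(int)
    d=np.abs(a-b).max(2)>35; ys,xs=np.nonzero(d); print(f,d.sum(),x0+np.percentile(xs,[2,50,98]),y0+np.percentile(ys,[2,50,98]))
    for y in range(y0,y1,6): print(y,''.join('#' if v else '.' for v in d[y-y0]))
# predicted panel corners
ax=np.array([.5066,.1025]);D=np.array([-.9997,.0227]);N=np.array([-D[1],D[0]])
for r in(.055,.067):
  for s in(-.022,.022):
    for z in(.042,.152): p=ax+D*r+N*s; print(np.round(proj('s11',[*p,z])[0]),np.round(proj('c11',[*p,z])[0]),end=' ')
E
```

```text
s11 553 [236.04 252.   267.  ] [166. 197. 239.]
140 ............................................................
146 ............................................................
152 ............................................................
158 ............................................................
164 ...................................................##.......
170 ..................................########..#...............
176 ...................................######...................
182 ..................................#########.................
188 ...............................##.#########.................
194 ...............................####.#######.................
200 ................................###########.................
206 ................................###########.................
212 ..................................#########.................
218 ............................................................
224 .............................##.............................
230 ............................................................
236 ........
[... 236 characters left out ...]
........
158 ..........................###...........##..#
164 .......................#.#.######.#..........
170 ........................#########............
176 .........................#########...........
182 ..........................########...........
188 ..............##..........########...........
194 .............................#####...........
200 ....................#####....................
206 ....................#........................
212 .................##########..................
[252. 210.] [270. 186.] [250. 167.] [267. 157.] [258. 216.] [275. 196.] [256. 172.] [273. 166.] [247. 211.] [266. 187.] [245. 167.] [263. 158.] [253. 217.] [271. 197.] [251. 172.] [268. 167.]
```

Emit:
servo_tool(increments=".0064 0 0 -8.17 .75;.0064 0 0 -8.17 .75;.0064 0 0 -8.17 .75;.0064 0 0 -8.17 .75;.0064 0 0 -8.17 .75")

```text
time: 27.7
eef_pos: [0.4737, 0.1035, 0.2608]
tcp_rot: [-3.14, -0.0, 2.397]
force: [-0.6, -0.2, 0.1]
finger_gap: 0.75
grip_force: 0.0
```

Emit:
servo_tool(increments=".0064 0 0 -8.17 .75;.0064 0 0 -8.17 .75;.0064 0 0 -8.17 .75;.0064 0 0 -8.17 .75;.0064 0 0 -8.17 .75")

```text
time: 28.2
eef_pos: [0.5058, 0.1036, 0.2608]
tcp_rot: [-3.14, 0.001, 1.684]
force: [-0.4, -0.1, 0.2]
finger_gap: 0.749
grip_force: 0.0
```

Emit:
servo_tool(increments="0 0 0 -8.17 .75;0 0 0 -8.17 .75;0 0 0 -8.17 .75;0 0 0 -8.17 .75;0 0 0 -8.17 .75")

```text
time: 28.7
eef_pos: [0.5055, 0.1036, 0.2608]
tcp_rot: [-3.141, 0.002, 0.971]
force: [-0.1, 0.6, -0.4]
finger_gap: 0.753
grip_force: 0.0
```

Emit:
servo_tool(increments="0 0 0 -8.17 .75;0 0 0 -8.17 .75;0 0 0 -8.17 .75;0 0 0 -8.17 .75;0 0 0 -8.17 .75")

```text
time: 29.2
eef_pos: [0.5055, 0.1036, 0.2607]
tcp_rot: [3.14, 0.002, 0.258]
force: [0.6, -0.7, 1.3]
finger_gap: 0.749
grip_force: 0.0
```

Emit:
servo_tool(increments="0 0 0 -8.17 .5;0 0 0 -8.17 .5;0 0 -.03 0 .5;0 0 -.02 0 .5;0 0 0 0 .5")

```text
time: 29.7
eef_pos: [0.504, 0.1035, 0.209]
tcp_rot: [3.14, 0.005, -0.022]
force: [0.2, -0.7, -0.2]
finger_gap: 0.502
grip_force: 0.0
```

```bash
python3 - <<'E'
from h import *
st()
im=snap("wrist","w12")
# dark knob blob: print edges on rows
g=im.max(2).astype(int)
print(proj('w12',[.5066,.1025,.189])[0])
for X in([.4816,.103,.189],[.5316,.102,.189]): print(proj('w12',X)[0])
for v in range(130,256,9): print(v,''.join('#' if x<45 else '.' for x in g[v,240:400:2]))
E
```

```text
{'time': 29.7, 'eef_pos': [0.504, 0.1035, 0.209], 'tcp_rot': [3.1395, 0.005, -0.0217], 'force': [0.2252, -0.7493, -0.2126], 'finger_gap': 0.5024, 'grip_force': 0.0, 'qpos': [-1.2738, 0.6045, 1.3396, 2.0147, -0.6737, 1.0844, -1.2137]}
[320.524  239.8711]
[320.4672 283.0213]
[320.585  193.4982]
130 ............#.........##......##..###........##.....#.###########.#.#####...####
139 ..#.......#.#.....#.##......#####...............##...###.#######################
148 ####.................##.##.##.#...................#.#.###...#######......#######
157 ######..............####.#...........................#.##########........###.###
166 #######...........######................................#######.........########
175 ######...........######..................................####...........########
184 #####...........#######...............#####.............###.............########
193 ###.........############...........###########..........##...............#######
202 ..................................#############.........................########
211 ...............................##################...............................
220 ..............................####################..............................
229 ...######.......######........####################..............................
238 ...............#########.........##############..............###................
247 .............##############.......############...............#####..............
```

Emit:
servo_tool(increments=".0025 0 -.01 0 .5;0 0 -.01 0 .5;0 0 -.009 0 .5;0 0 0 0 .5;0 0 0 0 .1")

```text
time: 30.25
eef_pos: [0.5087, 0.1037, 0.1827]
tcp_rot: [3.141, 0.0, -0.021]
force: [0.2, 0.2, -0.6]
finger_gap: 0.442
grip_force: 0.0
```

Emit:
servo_tool(increments="0 0 0 0 .1;0 0 0 0 .1;0 0 0 0 .1;0 0 0 0 .1;0 0 0 0 .1")

```text
time: 30.75
eef_pos: [0.5088, 0.1026, 0.183]
tcp_rot: [3.14, -0.001, -0.022]
force: [0.1, -5.6, 0.4]
finger_gap: 0.154
grip_force: 30.0
```

Emit:
servo_tool(increments="0 0 0 0 .1;0 0 0 2 .1;0 0 0 2 .1;0 0 0 3 .1;0 0 0 3 .1")

```text
time: 31.25
eef_pos: [0.5088, 0.1028, 0.183]
tcp_rot: [3.14, -0.0, 0.155]
force: [0.1, -5.1, 0.6]
finger_gap: 0.16
grip_force: 30.0
```

Emit:
servo_tool(increments="-.001 -.001 0 4.14 .1;-.001 -.001 0 4.14 .1;0 0 0 4.14 .1;0 0 0 4.14 .1;0 0 0 4.14 .1")

```text
time: 31.75
eef_pos: [0.5086, 0.1031, 0.1831]
tcp_rot: [3.14, -0.004, 0.519]
force: [7.9, 1.0, -7.1]
finger_gap: 0.159
grip_force: 30.0
```

Emit:
servo_tool(increments="0 0 0 4.14 .1;0 0 0 4.14 .1;0 0 0 4.14 .1;0 0 0 4.14 .1;0 0 0 4.14 .1")

```text
time: 32.25
eef_pos: [0.5083, 0.1035, 0.183]
tcp_rot: [3.14, -0.004, 0.88]
force: [6.0, 2.0, -6.2]
finger_gap: 0.157
grip_force: 30.0
```

Emit:
servo_tool(increments="0 0 0 4.14 .1;0 0 0 4.14 .1;0 0 0 4.14 .1;0 0 0 4.14 .1;0 0 0 4.14 .1")

```text
time: 32.75
eef_pos: [0.508, 0.1037, 0.183]
tcp_rot: [3.139, -0.003, 1.242]
force: [4.5, 2.9, -5.7]
finger_gap: 0.161
grip_force: 30.0
```

Emit:
servo_tool(increments="0 0 0 4.14 .1;0 0 0 4.14 .1;0 0 0 4.14 .1;0 0 0 0 .1;0 0 0 0 .1")

```text
time: 33.25
eef_pos: [0.5077, 0.1037, 0.183]
tcp_rot: [3.14, -0.002, 1.456]
force: [4.4, 3.8, -4.7]
finger_gap: 0.157
grip_force: 30.0
```

Emit:
servo_tool(increments="0 0 0 0 .5;0 0 0 0 .5;0 0 0 0 .5;0 0 0 0 .5;0 0 .03 0 .4")

```text
time: 33.75
eef_pos: [0.5043, 0.1016, 0.2106]
tcp_rot: [-3.136, 0.003, 1.454]
force: [-0.3, 0.6, 1.2]
finger_gap: 0.437
grip_force: 0.0
```

Emit:
servo_tool(increments="0 0 .03 0 .2;.0009 -.0196 .02 -4.97 0;.0009 -.0196 0 -4.97 0;.0009 -.0196 0 -4.97 0;.0009 -.0196 0 -4.97 0")

```text
time: 34.25
eef_pos: [0.5102, 0.0228, 0.263]
tcp_rot: [-3.142, -0.001, 1.104]
force: [0.1, -0.3, 0.8]
finger_gap: 0.014
grip_force: 0.0
```

Emit:
servo_tool(increments=".0009 -.0196 0 -4.97 0;.0009 -.0196 0 -4.97 0;.0009 -.0196 0 -4.97 0;.0009 -.0196 0 -4.97 0;.0009 -.0196 0 -4.97 0")

```text
time: 34.75
eef_pos: [0.5146, -0.0753, 0.2628]
tcp_rot: [-3.141, -0.0, 0.67]
force: [-0.7, -0.5, 0.6]
finger_gap: 0.006
grip_force: 0.0
```

Emit:
servo_tool(increments=".0009 -.0196 -.02 -4.97 0;.0009 -.0196 -.02 -4.97 0;.0009 -.0196 -.02 -4.97 0;.0009 -.0196 -.02 -4.97 0;.0009 -.0196 -.02 -4.97 0")

```text
time: 35.25
eef_pos: [0.5193, -0.1733, 0.1618]
tcp_rot: [-3.141, 0.0, 0.236]
force: [-0.1, -0.2, -0.6]
finger_gap: 0.004
grip_force: 0.0
```

Emit:
servo_tool(increments=".0009 -.0196 -.02 -4.97 0;0 0 -.03 0 0;0 0 -.03 0 0;0 0 0 0 0;0 0 0 0 0")

```text
time: 35.75
eef_pos: [0.5201, -0.1924, 0.0831]
tcp_rot: [3.142, 0.001, 0.153]
force: [-0.8, -0.4, 0.2]
finger_gap: 0.004
grip_force: 0.0
```

Emit:
servo_tool(increments="0 .001 -.015 0 0;0 0 -.008 0 0;0 0 -.005 0 0;0 0 -.004 0 0;0 0 -.003 0 0")

```text
time: 36.25
eef_pos: [0.521, -0.1914, 0.0485]
tcp_rot: [3.141, -0.002, 0.153]
force: [0.3, 2.7, 18.1]
finger_gap: 0.005
grip_force: 7.2
```

Emit:
servo_tool(increments="0 0 -.001 0 0;0 0 0 0 0;0 0 0 0 0;0 0 0 0 0;0 0 0 0 0")

```text
time: 36.75
eef_pos: [0.5219, -0.1916, 0.0482]
tcp_rot: [3.141, -0.003, 0.153]
force: [0.3, 1.0, 10.3]
finger_gap: 0.006
grip_force: 4.4
```

Emit:
servo_tool(increments="0 0 .01 0 0;0 0 .03 0 1;0 0 .037 0 1;-.02 -.003 0 0 1;-.02 -.003 0 0 1")

```text
time: 37.25
eef_pos: [0.4804, -0.1975, 0.125]
tcp_rot: [3.141, -0.002, 0.154]
force: [-0.2, 0.6, 0.6]
finger_gap: 0.332
grip_force: 0.0
```

Emit:
servo_tool(increments="-.02 -.003 0 0 1;-.012 -.002 0 0 1;0 0 0 0 1;0 0 0 0 .8;0 0 0 0 .8")

```text
time: 37.75
eef_pos: [0.4494, -0.202, 0.1239]
tcp_rot: [3.141, -0.0, 0.154]
force: [-0.3, -0.2, 0.0]
finger_gap: 0.779
grip_force: 0.0
```

```bash
python3 - <<'E'
from h import *
st()
snap('side','s12');snap('scene','c12');snap('wrist','w13')
u=np.array([np.cos(.1563),np.sin(.1563)]);v=np.array([-u[1],u[0]]);C=np.array([.4812,-.1967])
f=lambda x,y,z:[*(C+u*x/1e3+v*y/1e3),z/1e3]
q=[f(-42,22,66),f(-42,-22,66),f(-35,-22,76),f(-35,22,76)]
print('raised',np.round(proj('s12',q)).tolist()); print('flat',np.round(proj('s12',[f(-55,22,45),f(-55,-22,45)])).tolist())
x0,y0,x1,y1=285,235,345,285
a=cv2.imread('pics/s12_full.png')[y0:y1,x0:x1].astype(int);b=cv2.imread('pics/s10_full.png')[y0:y1,x0:x1].astype(int)
d=np.abs(a-b).max(2)>30
for y in range(y0,y1,3): print(y,''.join('#' if t else '.' for t in d[y-y0]))
E
```

```text
{'time': 37.75, 'eef_pos': [0.4494, -0.202, 0.1239], 'tcp_rot': [3.141, -0.0005, 0.1542], 'force': [-0.3278, -0.2145, 0.0125], 'finger_gap': 0.779, 'grip_force': 0.0, 'qpos': [-0.5172, 0.575, 1.0819, 2.1361, -0.6987, 0.8424, -0.4183]}
raised [[305.0, 257.0], [320.0, 267.0], [324.0, 261.0], [308.0, 251.0]]
flat [[299.0, 270.0], [314.0, 280.0]]
235 .........................................##############.....
238 .........................................##############.....
241 .............................................#########......
244 .........................................#########..#.######
247 ................#........................############....###
250 ....####...............######............#####..............
253 ##...................##############...................######
256 ......................###################.....##############
259 ............................#############..#################
262 ......................#######...###.....##......############
265 .......................#####################........########
268 ................###############################..###########
271 ...............###########......############################
274 ...................########....###################..########
277 ........................##################............######
280 .............................####........................###
283 ............................................................
```

Emit:
servo_tool(increments="0 0 -.02 0 .75;0 0 -.02 0 .75;0 0 -.017 0 .75;0 0 0 0 .75;0 0 0 0 .3")

```text
time: 38.4
eef_pos: [0.4483, -0.2024, 0.0669]
tcp_rot: [3.141, 0.001, 0.153]
force: [0.5, 0.2, 0.6]
finger_gap: 0.694
grip_force: 0.0
```

Emit:
servo_tool(increments="0 0 0 0 .3;0 0 0 0 .3;0 0 0 0 .3;0 0 0 0 .3;0 0 0 0 .3")

```text
time: 38.9
eef_pos: [0.4486, -0.2023, 0.0671]
tcp_rot: [3.141, -0.001, 0.153]
force: [0.2, -0.5, 1.9]
finger_gap: 0.498
grip_force: 30.0
```

Emit:
servo_tool(increments=".004 .0006 .002 0 .3;.004 .0006 .002 0 .3;.0074 .0012 .0085 0 .3;.0074 .0012 .0085 0 .3;.0069 .0011 .006 0 .3")

```text
time: 39.4
eef_pos: [0.4776, -0.1972, 0.0939]
tcp_rot: [-3.141, 0.002, 0.153]
force: [-2.2, -0.6, -3.1]
finger_gap: 0.498
grip_force: 30.0
```

Emit:
servo_tool(increments=".0069 .0011 .006 0 .3;.0077 .0012 .0045 0 .3;.0077 .0012 .0045 0 .3;.0081 .0013 .0038 0 .3;.0081 .0013 .0038 0 .3")

```text
time: 39.9
eef_pos: [0.5169, -0.1911, 0.1165]
tcp_rot: [-3.141, 0.001, 0.153]
force: [-3.1, 0.8, -4.6]
finger_gap: 0.496
grip_force: 30.0
```

Emit:
servo_tool(increments=".003 .0005 .001 0 .3;.003 .0005 .001 0 .3;0 0 .02 0 .3;0 0 .03 0 .3;0 0 .03 0 .3")

```text
time: 40.4
eef_pos: [0.5235, -0.1906, 0.1998]
tcp_rot: [3.141, -0.002, 0.153]
force: [0.1, -0.6, -1.7]
finger_gap: 0.499
grip_force: 30.0
```

Emit:
servo_tool(increments="0 0 .03 0 .3;0 0 .02 0 .3;0 0 .02 0 .3;0 0 .008 0 .3;0 0 0 0 .3")

```text
time: 40.9
eef_pos: [0.5236, -0.1906, 0.2775]
tcp_rot: [3.141, -0.003, 0.153]
force: [-0.1, 0.4, -2.9]
finger_gap: 0.495
grip_force: 30.0
```

```bash
python3 - <<'E'
from h import *
st()
a=snap('wrist','w14')[180:298,262:375].astype(int);b=cv2.imread('pics/w10_full.png')[180:298,262:375].astype(int)
e=lambda im:cv2.Canny(im.astype(np.uint8),60,150)>0
ea,eb=e(a),e(b)
for y in range(0,118): 
    if y%4==0: print(y+180,''.join('x' if ea[y:y+2,i:i+2].any() and eb[y:y+2,i:i+2].any() else 'a' if ea[y:y+2,i:i+2].any() else 'b' if eb[y:y+2,i:i+2].any() else '.' for i in range(0,112,2)))
E
```

```text
{'time': 40.9, 'eef_pos': [0.5236, -0.1906, 0.2775], 'tcp_rot': [3.1407, -0.0034, 0.1533], 'force': [-0.1372, 0.3947, -2.873], 'finger_gap': 0.4951, 'grip_force': 29.999, 'qpos': [-0.667, 0.5018, 1.2619, 1.8493, -0.5212, 1.1765, -0.6473]}
180 .a..bb........b..x...ab...............a.ba.x..b.........
184 .abbb........bxaaxbbbxxxxxxxxxxxxxxxbbabbxbx.bb.........
188 bx..aaaabbbaab..xaaa.aaaaaaaaaaaaaaaaaaax..x..b.........
192 bb.......bbbx...x.......................x..axb..........
196 xxaaaaaxxaxax..x........................ab..xb..........
200 ..........bx...x.........................x..xbb.........
204 ...........x..ax.........................x...x..........
208 ......bb..x...x..........................ab..ab.........
212 ..........x...x...........................x...x.........
216 .....bb..x...x............................x...xaaaaaaaaa
220 .........x...x..b.........................ax...x.......a
224 ........x.....x...x..................xb..xb....x......aa
228 xxxxx...x..............bbbbbxxxxxxxxxa.a........x..xxxbx
232 .....xxbx........x.......a.aaaxaxxxaxax.........xx......
236 ...
[... 268 characters left out ...]
...........x...........xx....
256 .....x...........baxxxxxxaxxxxxxaaxxxxx............x....
260 ....x............bb...bb..bbbbb....bbbb............xb...
264 ....x...........bxxxxxxxxxxxxxxxxxxxxxxa............x...
268 ...x................................................x...
272 ...xbbbbbbbbbbbbbbbxxxxxxxxxxxxxxxxxxxxxxxxxxxxxxxxxxx..
276 ...x.....................aaaaaaaaxbbbb........aaaaaaxx..
280 ...x.................................................x..
284 ...x................................................xx..
288 ...x.............aaaxbbbbbbbbb....aaaaxxxbbbbbbb....x...
292 ........................................................
296 ........................................................
```

Emit:
servo_tool(increments="-.0052 .0152 0 8.23 .3;-.0052 .0152 0 8.23 .3;-.0052 .0152 0 8.23 .3;-.0052 .0152 0 8.23 .3;-.0052 .0152 0 8.23 .3")

```text
time: 41.45
eef_pos: [0.4957, -0.1134, 0.2753]
tcp_rot: [-3.141, 0.001, 0.877]
force: [-0.7, -0.1, -2.1]
finger_gap: 0.503
grip_force: 30.0
```

Emit:
servo_tool(increments="-.0052 .0152 0 8.23 .3;-.0052 .0152 0 8.23 .3;-.0052 .0152 0 8.23 .3;-.0052 .0152 0 8.23 .3;-.0052 .0152 0 8.23 .3")

```text
time: 41.95
eef_pos: [0.4696, -0.0375, 0.2755]
tcp_rot: [-3.141, -0.0, 1.595]
force: [0.2, -0.4, -2.1]
finger_gap: 0.5
grip_force: 30.0
```

Emit:
servo_tool(increments="-.0052 .0152 0 8.23 .3;-.0052 .0152 0 8.23 .3;-.0052 .0152 0 8.23 .3;-.0052 .0152 0 8.23 .3;-.0052 .0152 0 8.23 .3")

```text
time: 42.45
eef_pos: [0.4435, 0.0383, 0.2755]
tcp_rot: [-3.141, -0.001, 2.313]
force: [-0.3, 0.7, -1.7]
finger_gap: 0.501
grip_force: 30.0
```

Emit:
servo_tool(increments="-.0052 .0152 0 8.23 .3;-.0052 .0152 0 8.23 .3;-.0052 .0152 0 8.23 .3;-.0052 .0152 0 8.23 .3;-.0052 .0152 0 8.23 .3")

```text
time: 42.95
eef_pos: [0.4175, 0.1142, 0.2755]
tcp_rot: [-3.141, -0.001, 3.032]
force: [-1.7, 0.4, -2.8]
finger_gap: 0.5
grip_force: 30.0
```

Emit:
servo_tool(increments="0 0 0 0 .3;0 0 -.03 0 .3;0 0 -.03 0 .3;0 0 -.02 0 .3;0 0 0 0 .3")

```text
time: 43.45
eef_pos: [0.4166, 0.1119, 0.194]
tcp_rot: [-3.137, -0.004, 3.021]
force: [-0.6, 0.1, -1.8]
finger_gap: 0.499
grip_force: 30.0
```

Emit:
servo_tool(increments="0 0 -.02 0 .3;0 0 -.0195 0 .3;0 0 0 0 .3;0 0 0 0 .3;0 0 0 0 .3")

```text
time: 43.95
eef_pos: [0.4193, 0.1137, 0.1581]
tcp_rot: [3.14, 0.001, 3.025]
force: [-0.7, -0.6, -1.8]
finger_gap: 0.503
grip_force: 30.0
```

Emit:
servo_tool(increments=".003 -.0003 0 0 .3;.003 -.0003 0 0 .3;.003 -.0003 0 0 .3;0 0 0 0 .3;0 0 0 0 .3")

```text
time: 44.45
eef_pos: [0.4275, 0.1127, 0.1569]
tcp_rot: [-3.141, -0.0, 3.026]
force: [0.6, -0.2, -0.9]
finger_gap: 0.498
grip_force: 30.0
```

Emit:
servo_tool(increments=".0029 -.0004 -.0003 0 .3;.0029 -.0004 -.0003 0 .3;.0029 -.0004 -.0003 0 .3;0 0 0 0 .3;0 0 0 0 .3")

```text
time: 44.95
eef_pos: [0.4361, 0.1114, 0.1559]
tcp_rot: [-3.141, -0.0, 3.026]
force: [-0.9, -0.4, -1.3]
finger_gap: 0.499
grip_force: 30.0
```

Emit:
servo_tool(increments=".0029 -.0004 0 0 .3;.0029 -.0004 0 0 .3;.0025 -.0003 0 0 .3;0 0 0 0 .3;0 0 0 0 .3")

```text
time: 45.45
eef_pos: [0.4444, 0.1103, 0.1559]
tcp_rot: [-3.141, -0.0, 3.026]
force: [-0.6, -0.5, -2.0]
finger_gap: 0.495
grip_force: 30.0
```

Emit:
servo_tool(increments="0 0 -.003 0 .3;0 0 -.003 0 .3;0 0 -.003 0 .3;0 0 -.002 0 .3;0 0 0 0 .3")

```text
time: 45.95
eef_pos: [0.4441, 0.1103, 0.1446]
tcp_rot: [-3.141, -0.001, 3.026]
force: [-1.1, -0.2, -1.2]
finger_gap: 0.5
grip_force: 30.0
```

Emit:
servo_tool(increments="0 0 -.001 0 .3;0 0 0 0 .3;0 0 -.001 0 .3;0 0 0 0 .3;0 0 0 0 .3")

```text
time: 46.45
eef_pos: [0.4444, 0.1104, 0.143]
tcp_rot: [3.142, 0.0, 3.026]
force: [-0.9, 0.5, -2.2]
finger_gap: 0.5
grip_force: 30.0
```

Emit:
servo_tool(increments="0 0 -.001 0 .3;0 0 0 0 .3;0 0 -.001 0 .3;0 0 0 0 .3;0 0 0 0 .3")

```text
time: 46.95
eef_pos: [0.4446, 0.1105, 0.1415]
tcp_rot: [3.141, -0.0, 3.026]
force: [-3.4, -0.5, 8.8]
finger_gap: 0.495
grip_force: 30.0
```

Emit:
servo_tool(increments="0 0 .0005 0 .75;0 0 0 0 .75;0 0 0 0 .75;0 0 0 0 .75;0 0 0 0 .75")

```text
time: 47.45
eef_pos: [0.4444, 0.1104, 0.1414]
tcp_rot: [-3.142, -0.0, 3.026]
force: [-0.2, 0.2, 0.4]
finger_gap: 0.75
grip_force: 0.0
```

Emit:
servo_tool(increments="0 0 .01 0 .75;0 0 .02 0 .75;0 0 .03 0 .75;0 0 .03 0 .75;0 0 .03 0 .75")

```text
time: 47.95
eef_pos: [0.4444, 0.1099, 0.2631]
tcp_rot: [-3.141, 0.0, 3.025]
force: [0.4, 0.6, -0.2]
finger_gap: 0.746
grip_force: 0.0
```

Emit:
servo_tool(increments=".0064 -.0007 0 -7.5 .75;.0064 -.0007 0 -7.5 .75;.0064 -.0007 0 -7.5 .75;.0064 -.0007 0 -7.5 .75;.0064 -.0007 0 -7.5 .75")

```text
time: 48.45
eef_pos: [0.4767, 0.1067, 0.2621]
tcp_rot: [3.141, -0.0, 2.366]
force: [-0.0, -0.4, -0.0]
finger_gap: 0.744
grip_force: 0.0
```

Emit:
servo_tool(increments=".0064 -.0007 0 -7.5 .75;.0064 -.0007 0 -7.5 .75;.0064 -.0007 0 -7.5 .75;.0064 -.0007 0 -7.5 .6;.0064 -.0007 0 -7.5 .5")

```text
time: 48.95
eef_pos: [0.5086, 0.1033, 0.2621]
tcp_rot: [3.141, -0.0, 1.711]
force: [-0.6, 0.1, 0.2]
finger_gap: 0.607
grip_force: 0.0
```

Emit:
servo_tool(increments="0 0 0 -7.5 .5;0 0 0 -7.5 .5;0 0 -.03 0 .5;0 0 -.02 0 .5;0 0 0 0 .5")

```text
time: 49.45
eef_pos: [0.5068, 0.1033, 0.21]
tcp_rot: [-3.138, 0.002, 1.455]
force: [-0.4, 0.5, 0.2]
finger_gap: 0.5
grip_force: 0.0
```

```bash
python3 - <<'E'
from h import *
st()
im=snap("wrist","w15"); g=im.max(2).astype(int); print(proj('w15',[.508,.103,.189])[0])
for v in range(166,256,9): print(v,''.join('#' if x<45 else '.' for x in g[v,240:400:2]))
snap('side','s15')
for f,g,(x0,y0,x1,y1) in(('s15','s12',(235,160,265,225)),):
    a=cv2.imread(f'pics/{f}_full.png')[y0:y1,x0:x1].astype(int);b=cv2.imread(f'pics/{g}_full.png')[y0:y1,x0:x1].astype(int)
    d=np.abs(a-b).max(2)>35
    for y in range(y0,y1,6): print(y,''.join('#' if v else '.' for v in d[y-y0]))
E
```

```text
{'time': 49.45, 'eef_pos': [0.5068, 0.1033, 0.21], 'tcp_rot': [-3.138, 0.002, 1.4551], 'force': [-0.3731, 0.4784, 0.1974], 'finger_gap': 0.4996, 'grip_force': 0.0, 'qpos': [-1.1426, 0.4091, 1.0545, 2.0044, -0.4296, 0.9755, 0.0114]}
[322.1885 246.3492]
166 ..............##########...............................#.################.######
175 ..............##########.................................#######################
184 ..............#########..................................#######################
193 .............###########............#########............#######################
202 ..............##.#######..........############...........#######################
211 ..................................#############.................................
220 ...............................###################..............................
229 ..............................#####################.........###.......##########
238 ...............########........##################.........######........########
247 ..............###########.........#############........###########.........#####
160 ..............................
166 .............######...........
172 ..............................
178 ..............########........
184 ..............#########.......
190 .............##.#######.......
196 .............##..######.......
202 ..............##.######.......
208 ..............##.#######......
214 .................#######......
220 ..............................
```

Emit:
servo_tool(increments=".0005 -.0003 -.01 0 .5;0 0 -.01 0 .5;0 0 -.007 0 .5;0 0 0 0 .1;0 0 0 0 .1")

```text
time: 50.05
eef_pos: [0.5089, 0.1029, 0.1844]
tcp_rot: [-3.141, 0.0, 1.455]
force: [-0.3, -1.0, 0.1]
finger_gap: 0.359
grip_force: 0.0
```

Emit:
servo_tool(increments="0 0 0 0 .1;0 0 0 0 .1;0 0 0 0 .1;0 0 0 0 .1;0 0 0 0 .1")

```text
time: 50.55
eef_pos: [0.5078, 0.1033, 0.1845]
tcp_rot: [-3.139, -0.0, 1.455]
force: [-5.6, 0.1, 3.9]
finger_gap: 0.154
grip_force: 30.0
```

Emit:
servo_tool(increments="0 0 0 2 .1;0 0 0 3 .1;0 0 0 4.25 .1;0 0 0 4.25 .1;0 0 0 4.25 .1")

```text
time: 51.05
eef_pos: [0.5075, 0.1032, 0.1845]
tcp_rot: [-3.139, -0.001, 1.768]
force: [-5.7, 0.4, 5.4]
finger_gap: 0.153
grip_force: 30.0
```

Emit:
servo_tool(increments="0 0 0 4.25 .1;0 0 0 4.25 .1;0 0 0 4.25 .1;0 0 0 4.25 .1;0 0 0 4.25 .1")

```text
time: 51.55
eef_pos: [0.5073, 0.1032, 0.1845]
tcp_rot: [-3.139, -0.003, 2.138]
force: [-6.0, 0.6, 5.4]
finger_gap: 0.155
grip_force: 30.0
```

Emit:
servo_tool(increments="0 0 0 4.25 .1;0 0 0 4.25 .1;0 0 0 4.25 .1;0 0 0 4.25 .1;0 0 0 4.25 .1")

```text
time: 52.05
eef_pos: [0.5071, 0.103, 0.1845]
tcp_rot: [-3.14, -0.004, 2.509]
force: [-7.8, 0.1, 6.7]
finger_gap: 0.158
grip_force: 30.0
```

Emit:
servo_tool(increments="0 0 0 4.25 .1;0 0 0 4.25 .1;0 0 0 4.25 .1;0 0 0 4.25 .1;0 0 0 4.25 .1")

```text
time: 52.55
eef_pos: [0.507, 0.1028, 0.1845]
tcp_rot: [-3.141, -0.004, 2.88]
force: [-8.0, -0.8, 7.3]
finger_gap: 0.16
grip_force: 30.0
```

Emit:
servo_tool(increments="0 0 0 4.25 .1;0 0 0 4.25 .1;0 0 0 0 .1;0 0 0 0 .1;0 0 0 0 .1")

```text
time: 53.05
eef_pos: [0.507, 0.1027, 0.1845]
tcp_rot: [-3.141, -0.004, 3.026]
force: [-9.1, -0.9, 8.0]
finger_gap: 0.158
grip_force: 30.0
```

Emit:
servo_tool(increments="0 0 0 0 .5;0 0 0 0 .5;0 0 0 0 .5;0 0 0 0 .5;0 0 .03 0 .4")

```text
time: 53.55
eef_pos: [0.5067, 0.1029, 0.212]
tcp_rot: [-3.138, -0.005, 3.026]
force: [0.8, 0.4, 0.5]
finger_gap: 0.441
grip_force: 0.0
```

Emit:
servo_tool(increments="0 0 .03 0 .2;.0011 -.0173 .02 -8.22 0;.0011 -.0173 0 -8.22 0;.0011 -.0173 0 -8.22 0;.0011 -.0173 0 -8.22 0")

```text
time: 54.05
eef_pos: [0.5135, 0.0333, 0.2648]
tcp_rot: [3.141, 0.0, 2.446]
force: [0.1, -1.1, 0.9]
finger_gap: 0.012
grip_force: 0.0
```

Emit:
servo_tool(increments=".0011 -.0173 0 -8.22 0;.0011 -.0173 0 -8.22 0;.0011 -.0173 0 -8.22 0;.0011 -.0173 0 -8.22 0;.0011 -.0173 0 -8.22 0")

```text
time: 54.55
eef_pos: [0.5189, -0.0532, 0.2646]
tcp_rot: [3.141, -0.0, 1.729]
force: [-0.2, -1.1, 0.7]
finger_gap: 0.007
grip_force: 0.0
```

Emit:
servo_tool(increments=".0011 -.0173 0 -8.22 0;.0011 -.0173 0 -8.22 0;.0011 -.0173 0 -8.22 0;.0011 -.0173 0 -8.22 0;.0011 -.0173 0 -8.22 0")

```text
time: 55.05
eef_pos: [0.5244, -0.1397, 0.2645]
tcp_rot: [3.141, -0.0, 1.012]
force: [-0.9, 0.1, 0.2]
finger_gap: 0.004
grip_force: 0.0
```

Emit:
servo_tool(increments=".0011 -.0173 -.01 -8.22 0;.0011 -.0173 -.02 -8.22 0;.0011 -.0173 -.02 -8.22 0;.0011 -.0173 -.02 -8.22 0;.0011 -.0173 -.02 -8.22 0")

```text
time: 55.55
eef_pos: [0.5301, -0.2262, 0.1735]
tcp_rot: [3.141, -0.0, 0.295]
force: [0.0, 0.5, -0.4]
finger_gap: 0.006
grip_force: 0.0
```

Emit:
servo_tool(increments=".0011 -.0173 -.02 -8.22 0;0 0 -.02 0 0;0 0 -.02 0 0;0 0 -.02 0 0;0 0 0 0 0")

```text
time: 56.05
eef_pos: [0.5298, -0.2419, 0.0922]
tcp_rot: [-3.14, 0.004, 0.157]
force: [-0.6, 0.9, 0.6]
finger_gap: 0.006
grip_force: 0.0
```

Emit:
servo_tool(increments="0 0 -.02 0 0;0 0 -.01 0 0;0 0 -.006 0 0;0 0 -.004 0 0;0 0 -.003 0 0")

```text
time: 56.55
eef_pos: [0.5312, -0.243, 0.0517]
tcp_rot: [3.141, -0.0, 0.157]
force: [0.1, -0.1, 0.2]
finger_gap: 0.003
grip_force: 0.0
```

Emit:
servo_tool(increments="0 0 -.001 0 0;0 0 0 0 0;0 0 -.001 0 0;0 0 0 0 0;0 0 0 0 0")

```text
time: 57.05
eef_pos: [0.531, -0.2429, 0.0496]
tcp_rot: [3.141, -0.0, 0.157]
force: [0.4, 0.9, -0.4]
finger_gap: 0.009
grip_force: 0.0
```

Emit:
servo_tool(increments="0 0 -.001 0 0;0 0 0 0 0;0 0 -.001 0 0;0 0 0 0 0;0 0 0 0 0")

```text
time: 57.55
eef_pos: [0.5315, -0.2432, 0.0481]
tcp_rot: [3.141, -0.001, 0.157]
force: [-0.9, 1.9, 6.1]
finger_gap: 0.007
grip_force: 2.7
```

Emit:
servo_tool(increments="0 0 -.001 0 0;0 0 0 0 0;0 0 .01 0 0;0 0 .03 0 1;0 0 .036 0 1")

```text
time: 58.05
eef_pos: [0.5298, -0.2424, 0.1225]
tcp_rot: [-3.14, 0.003, 0.156]
force: [0.4, -1.0, 0.3]
finger_gap: 0.149
grip_force: 0.0
```

Emit:
servo_tool(increments="-.02 -.003 0 0 1;-.02 -.003 0 0 1;-.02 -.003 0 0 1;-.0135 -.0018 0 0 1;0 0 0 0 1")

```text
time: 58.55
eef_pos: [0.4556, -0.2539, 0.1226]
tcp_rot: [-3.141, 0.0, 0.154]
force: [-0.1, -0.2, 0.2]
finger_gap: 0.606
grip_force: 0.0
```

Emit:
servo_tool(increments="0 0 0 0 .8;0 0 0 0 .8;0 0 0 0 .8;0 0 0 0 .8;0 0 0 0 .8")

```text
time: 59.05
eef_pos: [0.4576, -0.2537, 0.1224]
tcp_rot: [3.141, 0.0, 0.157]
force: [0.0, 0.2, 0.5]
finger_gap: 0.803
grip_force: 0.0
```

```bash
python3 - <<'E'
from h import *
st()
snap('side','s16')
u=np.array([np.cos(.1563),np.sin(.1563)]);v=np.array([-u[1],u[0]]);C=np.array([.4812,-.1967])
f=lambda x,y,z:[*(C+u*x/1e3+v*(y-52.4)/1e3),z/1e3]
q=[f(-42,22,66),f(-42,-22,66),f(-35,-22,76),f(-35,22,76)]
print('raised',np.round(proj('s16',q)).tolist())
x0,y0,x1,y1=300,250,370,300
a=cv2.imread('pics/s16_full.png')[y0:y1,x0:x1].astype(int);b=cv2.imread('pics/s11_full.png')[y0:y1,x0:x1].astype(int)
d=np.abs(a-b).max(2)>30
for y in range(y0,y1,3): print(y,''.join('#' if t else '.' for t in d[y-y0]))
E
```

```text
{'time': 59.05, 'eef_pos': [0.4576, -0.2537, 0.1224], 'tcp_rot': [3.1414, 0.0001, 0.1569], 'force': [0.0339, 0.2017, 0.5299], 'finger_gap': 0.8033, 'grip_force': 0.0, 'qpos': [-0.4178, 0.6651, 1.1178, 2.0689, -0.7786, 0.9105, -0.2708]}
raised [[323.0, 269.0], [341.0, 281.0], [344.0, 274.0], [327.0, 263.0]]
250 ..............................................################........
253 .......................................###########.############.......
256 ...............................#########################.###########..
259 ........................#####################################.########
262 ................######################################################
265 ........###################..##....###################################
268 .##################.............####...###############################
271 ###########................####.......######.#########################
274 ....########.......##############.####..........######################
277 ..........##############################....##########################
280 ..............#####.##################################################
283 ..................#############.....############################......
286 .....................#########.....######################.............
289 ...........................########################...................
292 ...............................#############..........................
295 ......................................................................
298 ......................................................................
```

```bash
python3 - <<'E'
from h import *
a=snap('wrist','w16')[70:255,255:390];b=cv2.imread('pics/w13_full.png')[70:255,255:390]
e=lambda im:cv2.Canny(im,60,150)>0
ea,eb=e(a),e(b)
for y in range(0,184,6): print(y+70,''.join('x' if ea[y:y+2,i:i+2].any() and eb[y:y+2,i:i+2].any() else 'a' if ea[y:y+2,i:i+2].any() else 'b' if eb[y:y+2,i:i+2].any() else '.' for i in range(0,134,2)))
E
```

```text
70 .........................................................a.........
76 .........................................................a.......a.
82 .................aaaaaaaaaaaaa.aa....aaaaaa............b.a...bxaxba
88 ................x....xaaxa.............xa.xa...x.......b.a.bbbxxbxx
94 ................x...x......................ba..x.......ba..b.......
100 ................x..ba.......................x..xa......ba..b.......
106 ................x..ba.......................x..ba......ba..b....aaa
112 ................x..x........................x..ba......ba..b.aaa...
118 ...............bx..x........................x..ba......ba.ba..aaaaa
124 ...............ba..x........................x...x......ba.bbaaa....
130 ...............x...x........................x...x......ba.b........
136 ...............x...x........................xa..x.....b.a.b..a.....
142 ...............x...x........................ba..x.....b.a.xaa..aa..
148 ...............x...x........................ba..x.....b.aaxa.aaaaaa
154 ..........x....x...x........................ba..ba....ba.abaaa..aaa
160 ..........x....x...xx
[... 426 characters left out ...]
.......x..................x.......x...b.a.....b.....
202 ..........xxaax.......x......bb..........x.......x...b.aaaa.b......
208 ...........x..x......bxx................xxxxxaa..xa..ba....ax......
214 ...........x.ba.....bb.x................xba.......x..b.a...ax......
220 ...........x.ba....xbbxxxxxxxxxxxxxxxxxxxx....bbb.x..ba.....bbbb...
226 ...........x.xbxbbbb...........................b..x..ba.....b......
232 ......bbb..x.xa.................................b.x..baaa....bbbbba
238 xxxxxxxxxxxxb...abbbxxbbxxbbbbbbxxbbbbbbbbbbxxba.....ba.aa.......x.
244 ............b........................................a...........a.
250 .....................................................a...........a.
```

Same tipped picture as the middle panel had. Grip, lever upright, lift.

Emit:
servo_tool(increments="0 0 -.02 0 .75;0 0 -.02 0 .75;0 0 -.0155 0 .75;0 0 0 0 .75;0 0 0 0 .3")

```text
time: 59.65
eef_pos: [0.4573, -0.2539, 0.0672]
tcp_rot: [3.141, 0.0, 0.156]
force: [0.2, 0.3, -0.2]
finger_gap: 0.695
grip_force: 0.0
```

Emit:
servo_tool(increments="0 0 0 0 .3;0 0 0 0 .3;0 0 0 0 .3;0 0 0 0 .3;0 0 0 0 .3")

```text
time: 60.15
eef_pos: [0.4577, -0.2539, 0.0674]
tcp_rot: [3.141, -0.001, 0.157]
force: [-0.1, -0.1, 2.7]
finger_gap: 0.5
grip_force: 30.0
```

Emit:
servo_tool(increments=".004 .0006 .002 0 .3;.004 .0006 .002 0 .3;.0074 .0012 .0085 0 .3;.0074 .0012 .0085 0 .3;.0069 .0011 .006 0 .3")

```text
time: 60.65
eef_pos: [0.4863, -0.2491, 0.094]
tcp_rot: [-3.141, 0.002, 0.156]
force: [-2.4, -1.8, -3.4]
finger_gap: 0.494
grip_force: 30.0
```

Emit:
servo_tool(increments=".0069 .0011 .006 0 .3;.0077 .0012 .0045 0 .3;.0077 .0012 .0045 0 .3;.0081 .0013 .0038 0 .3;.0081 .0013 .0038 0 .3")

```text
time: 61.15
eef_pos: [0.5262, -0.2424, 0.1167]
tcp_rot: [-3.141, 0.0, 0.157]
force: [-2.3, 0.1, -3.7]
finger_gap: 0.5
grip_force: 30.0
```

Emit:
servo_tool(increments=".003 .0005 .001 0 .3;.003 .0005 .001 0 .3;0 0 .02 0 .3;0 0 .03 0 .3;0 0 .03 0 .3")

```text
time: 61.65
eef_pos: [0.5326, -0.2417, 0.1998]
tcp_rot: [3.141, -0.002, 0.156]
force: [-0.2, -0.7, -1.7]
finger_gap: 0.503
grip_force: 30.0
```

Emit:
servo_tool(increments="0 0 .03 0 .3;0 0 .02 0 .3;0 0 .02 0 .3;0 0 .008 0 .3;0 0 0 0 .3")

```text
time: 62.15
eef_pos: [0.5327, -0.2421, 0.2777]
tcp_rot: [3.141, -0.003, 0.157]
force: [-0.5, 0.5, -2.0]
finger_gap: 0.5
grip_force: 30.0
```

```bash
python3 - <<'E'
from h import *
st()
a=snap('wrist','w17')[180:298,262:375].astype(int);b=cv2.imread('pics/w10_full.png')[180:298,262:375].astype(int)
e=lambda im:cv2.Canny(im.astype(np.uint8),60,150)>0
ea,eb=e(a),e(b)
for y in range(0,118,6): print(y+180,''.join('x' if ea[y:y+2,i:i+2].any() and eb[y:y+2,i:i+2].any() else 'a' if ea[y:y+2,i:i+2].any() else 'b' if eb[y:y+2,i:i+2].any() else '.' for i in range(0,112,2)))
E
```

```text
{'time': 62.15, 'eef_pos': [0.5327, -0.2421, 0.2777], 'tcp_rot': [3.1407, -0.0031, 0.157], 'force': [-0.4572, 0.5014, -1.9962], 'finger_gap': 0.5, 'grip_force': 29.9929, 'qpos': [-0.5446, 0.5951, 1.2856, 1.7859, -0.609, 1.2314, -0.5014]}
180 .a..bb........b..xa..ab...............a.b.ax.axa..aa....
186 .xb..........xaaxxxxxxxxxxxxxxxxxxxxbbxbb..x..b...aa....
192 bb.......bbbxa..x.......................x..abba...aa...a
198 ..........bbx..xa.......................ab..xax.aaa...aa
204 ...........x...x.........................x...x....a..aa.
210 ..........x...x..........................ax..axaa....aa.
216 .....bb..ba..ba...........................x...xa....aaaa
222 .........x...xbbbbbbbbbbbbbbbbbbbbbbbbbbbbxb...xbbbbxbbb
228 xxxxx...x.....aaaaa....bbbbbbbbbbbbbbaaaaa.....ab..xxxxx
234 ......xba........xb..............aa.aax.........xx......
240 ......x...........x............bbbbbbbx.........ax......
246 ......x..........axbbaa...............x..........ab.....
252 .....ba..........bab..................x...........xb....
258 ....ba...........bbb....bbb....bbbb...x............x....
264 ....x...........bxbbbbbbbbbbbbbbbbbbbbba...........ax...
270 ...xa...............................................ab..
276 ...x.............................bbbbb..............xx..
282 ...x................................................ab..
288 ...ba...........aaaaxxxxxxbbbb....aaaaxxxxxxxxbb....x...
294 ........................................................
```

```bash
python3 - <<'E'
from h import *
for f in('w10','w14','w17'):
    im=cv2.imread(f'pics/{f}_full.png',0).astype(int)
    for c0,c1 in((284,298),(305,335),(345,360)):
        p=im[175:300,c0:c1].mean(1); d=np.diff(p); k=[(i+176,int(d[i])) for i in range(1,len(d)-1) if abs(d[i])>12 and abs(d[i])>=abs(d[i-1]) and abs(d[i])>=abs(d[i+1])]
        print(f,c0,k)
E
```

```text
w10 284 [(273, 22), (291, -43)]
w10 305 [(185, 14), (187, -13), (223, 13), (243, 23), (249, -12), (258, -41), (260, -36), (264, 44), (273, 35), (276, -16), (289, 27), (291, -65)]
w10 345 [(273, 60), (275, -25), (289, 48), (291, -83)]
w14 284 [(262, 16), (274, 20), (291, -50)]
w14 305 [(186, 15), (188, -13), (223, 16), (242, 31), (250, -60), (257, 17), (262, 156), (265, -85), (274, 55), (276, -27), (291, -48)]
w14 345 [(186, -15), (274, 68), (276, -48), (292, -41)]
w17 284 [(229, 12), (275, 23), (288, 14), (291, -55)]
w17 305 [(187, 17), (190, -12), (225, 14), (244, 31), (252, -65), (258, 16), (263, 93), (267, -88), (275, 23), (287, 27), (291, -88)]
w17 345 [(275, 24), (286, 26), (289, 28), (291, -86)]
```

Emit:
servo_tool(increments="-.0058 .0177 0 8.22 .3;-.0058 .0177 0 8.22 .3;-.0058 .0177 0 8.22 .3;-.0058 .0177 0 8.22 .3;-.0058 .0177 0 8.22 .3")

```text
time: 62.7
eef_pos: [0.5019, -0.1522, 0.2754]
tcp_rot: [-3.14, 0.001, 0.88]
force: [-0.0, -0.4, -2.7]
finger_gap: 0.496
grip_force: 30.0
```

Emit:
servo_tool(increments="-.0058 .0177 0 8.22 .3;-.0058 .0177 0 8.22 .3;-.0058 .0177 0 8.22 .3;-.0058 .0177 0 8.22 .3;-.0058 .0177 0 8.22 .3")

```text
time: 63.2
eef_pos: [0.4728, -0.0638, 0.2757]
tcp_rot: [-3.141, -0.0, 1.597]
force: [0.4, -0.3, -1.0]
finger_gap: 0.499
grip_force: 30.0
```

Emit:
servo_tool(increments="-.0058 .0177 0 8.22 .3;-.0058 .0177 0 8.22 .3;-.0058 .0177 0 8.22 .3;-.0058 .0177 0 8.22 .3;-.0058 .0177 0 8.22 .3")

```text
time: 63.7
eef_pos: [0.4436, 0.0245, 0.2758]
tcp_rot: [-3.141, -0.001, 2.314]
force: [0.1, 0.4, -1.6]
finger_gap: 0.498
grip_force: 30.0
```

Emit:
servo_tool(increments="-.0058 .0177 0 8.22 .3;-.0058 .0177 0 8.22 .3;-.0058 .0177 0 8.22 .3;-.0058 .0177 0 8.22 .3;-.0058 .0177 0 8.22 .3")

```text
time: 64.2
eef_pos: [0.4146, 0.1128, 0.2757]
tcp_rot: [-3.141, -0.001, 3.032]
force: [0.7, 0.1, -0.7]
finger_gap: 0.499
grip_force: 30.0
```

Emit:
servo_tool(increments="0 0 0 0 .3;0 0 -.03 0 .3;0 0 -.03 0 .3;0 0 -.02 0 .3;0 0 0 0 .3")

```text
time: 64.7
eef_pos: [0.4138, 0.1103, 0.1942]
tcp_rot: [-3.137, -0.004, 3.021]
force: [-0.2, -0.9, -2.1]
finger_gap: 0.497
grip_force: 30.0
```

Emit:
servo_tool(increments="0 0 0 0 .3;0 0 0 0 .3;0 0 0 0 .3;0 0 0 0 .3;0 0 0 0 .3")

```text
time: 65.2
eef_pos: [0.4158, 0.1124, 0.197]
tcp_rot: [3.141, 0.001, 3.026]
force: [-0.1, 0.5, -1.8]
finger_gap: 0.501
grip_force: 30.0
```

Emit:
servo_tool(increments="0 .0007 -.02 0 .3;0 0 -.021 0 .3;0 0 0 0 .3;0 0 0 0 .3;0 0 0 0 .3")

```text
time: 65.7
eef_pos: [0.4162, 0.113, 0.1564]
tcp_rot: [3.141, 0.001, 3.026]
force: [0.5, -0.1, -1.5]
finger_gap: 0.493
grip_force: 30.0
```

Emit:
servo_tool(increments=".0028 -.0003 0 0 .3;.0028 -.0003 0 0 .3;.0028 -.0003 0 0 .3;.0028 -.0003 0 0 .3;0 0 0 0 .3")

```text
time: 66.2
eef_pos: [0.4274, 0.1116, 0.1557]
tcp_rot: [3.142, 0.001, 3.026]
force: [0.1, -0.5, -1.4]
finger_gap: 0.5
grip_force: 30.0
```

Emit:
servo_tool(increments=".0028 -.0003 0 0 .3;.0028 -.0003 0 0 .3;.0028 -.0003 0 0 .3;0 0 0 0 .3;0 0 0 0 .3")

```text
time: 66.7
eef_pos: [0.4352, 0.1107, 0.1555]
tcp_rot: [-3.141, -0.0, 3.026]
force: [0.6, 0.2, -1.5]
finger_gap: 0.497
grip_force: 30.0
```

Emit:
servo_tool(increments=".0028 -.0003 0 0 .3;.0028 -.0003 0 0 .3;.0027 -.0003 0 0 .3;0 0 0 0 .3;0 0 0 0 .3")

```text
time: 67.2
eef_pos: [0.4435, 0.1097, 0.1555]
tcp_rot: [-3.141, -0.0, 3.026]
force: [-0.2, 0.4, -2.3]
finger_gap: 0.496
grip_force: 30.0
```

Emit:
servo_tool(increments="0 0 -.003 0 .3;0 0 -.003 0 .3;0 0 -.003 0 .3;0 0 -.002 0 .3;0 0 0 0 .3")

```text
time: 67.7
eef_pos: [0.4433, 0.1097, 0.1442]
tcp_rot: [-3.141, -0.001, 3.026]
force: [-0.6, 0.2, -1.1]
finger_gap: 0.496
grip_force: 30.0
```

Emit:
servo_tool(increments="0 0 -.001 0 .3;0 0 0 0 .3;0 0 -.001 0 .3;0 0 0 0 .3;0 0 0 0 .3")

```text
time: 68.2
eef_pos: [0.4434, 0.1098, 0.1431]
tcp_rot: [3.141, -0.001, 3.026]
force: [-4.5, 0.2, 8.5]
finger_gap: 0.495
grip_force: 30.0
```

Emit:
servo_tool(increments="0 0 .0005 0 .75;0 0 0 0 .75;0 0 0 0 .75;0 0 0 0 .75;0 0 0 0 .75")

```text
time: 68.7
eef_pos: [0.4436, 0.1098, 0.1431]
tcp_rot: [-3.142, 0.0, 3.026]
force: [-0.3, 0.1, 0.0]
finger_gap: 0.747
grip_force: 0.0
```

Emit:
servo_tool(increments="0 0 .01 0 .75;0 0 .02 0 .75;0 0 .03 0 .75;0 0 .04 0 .75;0 0 .05 0 .75")

```text
time: 69.2
eef_pos: [0.4427, 0.1089, 0.294]
tcp_rot: [-3.139, -0.002, 3.025]
force: [1.2, 2.0, -0.5]
finger_gap: 0.75
grip_force: 0.0
```

Emit:
servo_tool(increments=".0057 -.003 .009 -7 .75;.0057 -.003 .009 -7 .75;.0057 -.003 .009 -7 .75;.0057 -.003 .009 -7 .75;.0057 -.003 .009 -7 .75")

```text
time: 69.7
eef_pos: [0.4722, 0.0943, 0.339]
tcp_rot: [3.141, -0.0, 2.409]
force: [-0.8, -0.5, -0.2]
finger_gap: 0.752
grip_force: 0.0
```

Emit:
servo_tool(increments=".0057 -.003 .009 -7 .75;.0057 -.003 .009 -7 .75;.0057 -.003 .009 -7 .75;.0057 -.003 .009 -7 .75;.0057 -.003 .009 -7 .75")

```text
time: 70.2
eef_pos: [0.5006, 0.0791, 0.384]
tcp_rot: [3.141, -0.0, 1.798]
force: [-0.6, -0.7, -0.9]
finger_gap: 0.751
grip_force: 0.0
```

```bash
python3 - <<'E'
from h import *
st();snap('wrist','w20')
E
```

```text
{'time': 70.2, 'eef_pos': [0.5006, 0.0791, 0.384], 'tcp_rot': [3.1414, -0.0003, 1.7982], 'force': [-0.6239, -0.7454, -0.918], 'finger_gap': 0.7507, 'grip_force': 0.0, 'qpos': [-1.2456, 0.0944, 1.0668, 1.7969, -0.086, 1.2998, 0.0697]}
```

Emit:
servo_tool(increments="-.0067 -.0327 -.005 -6.9 .6;-.0067 -.0327 -.005 -6.9 .6;-.0067 -.0327 -.005 -6.9 .6;-.0067 -.0327 -.005 -6.9 .6;-.0067 -.0327 -.005 -6.9 .6")

```text
time: 70.75
eef_pos: [0.4662, -0.0852, 0.3579]
tcp_rot: [-3.141, -0.001, 1.199]
force: [0.7, -0.1, 0.3]
finger_gap: 0.599
grip_force: 0.0
```

Emit:
servo_tool(increments="-.0067 -.0327 -.005 -6.9 .6;-.0067 -.0327 -.005 -6.9 .6;-.0067 -.0327 -.005 -6.9 .6;-.0067 -.0327 -.005 -6.9 .6;-.0067 -.0327 -.005 -6.9 .6")

```text
time: 71.25
eef_pos: [0.433, -0.2481, 0.3329]
tcp_rot: [-3.141, -0.0, 0.598]
force: [0.1, -0.4, -0.1]
finger_gap: 0.598
grip_force: 0.0
```

Emit:
servo_tool(increments="-.0067 -.0327 -.005 -6.9 .6;-.0067 -.0327 -.005 -6.9 .6;-.0067 -.0327 -.005 -6.9 .6;-.0067 -.0327 -.005 -6.9 .6;-.0067 -.0327 -.005 -6.9 .6")

```text
time: 71.75
eef_pos: [0.3995, -0.4117, 0.3079]
tcp_rot: [-3.141, 0.0, -0.005]
force: [0.8, 0.1, 0.4]
finger_gap: 0.599
grip_force: 0.0
```

Emit:
servo_tool(increments="0 0 0 0 .6;0 0 0 0 .6;0 0 0 0 .6;0 0 0 0 .5;0 0 0 0 .5")

```text
time: 72.25
eef_pos: [0.4009, -0.4095, 0.3083]
tcp_rot: [-3.141, -0.001, 0.001]
force: [-0.3, -0.4, 0.2]
finger_gap: 0.504
grip_force: 0.0
```

```bash
python3 - <<'E'
from h import *
st();a=snap('wrist','w21')
b=cv2.imread('pics/w20_full.png')
l=cv2.resize(a[20:280,130:470],(510,390));r=cv2.resize(b[50:250,240:440],(290,290))
m=np.zeros((600,800,3),np.uint8);m[:390,:510]=l;m[:290,510:]=r
c=np.array(robot.camera('side'));cv2.imwrite('pics/s21_full.png',c);d=np.array(robot.camera('scene'));cv2.imwrite('pics/c21_full.png',d)
m[390:600,:400]=cv2.resize(c[140:300,210:515],(400,210));m[390:600,400:800]=cv2.resize(d[130:330,220:600],(400,210))
cv2.imwrite('pics/m21.png',m)
E
```

```text
{'time': 72.25, 'eef_pos': [0.4009, -0.4095, 0.3083], 'tcp_rot': [-3.1411, -0.0008, 0.0007], 'force': [-0.3334, -0.4189, 0.1682], 'finger_gap': 0.5042, 'grip_force': 0.0, 'qpos': [-0.1983, 0.495, 1.2559, 1.7717, -0.4979, 1.2455, -0.38]}
```

View pics/m21.png

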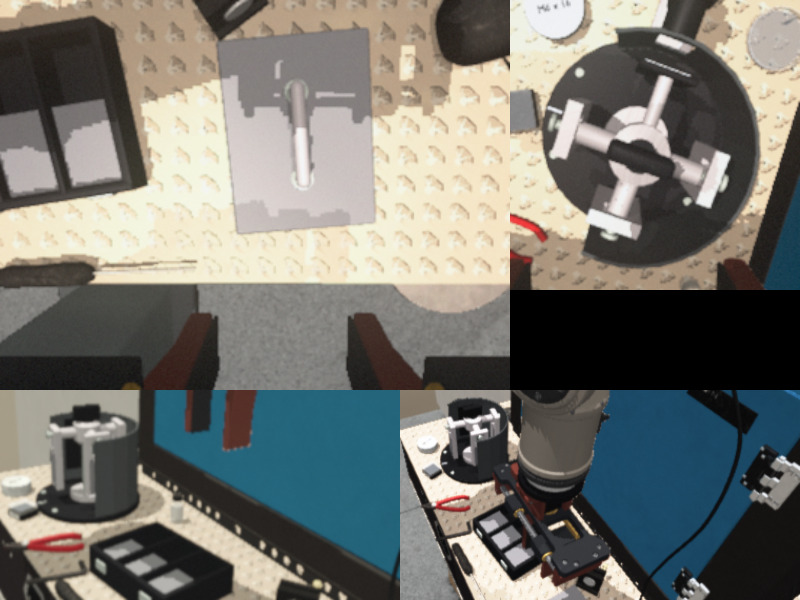

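```bash
python3 - <<'E'
from h import *
from scipy.optimize import least_squares
V=lambda p:(p[0]/1.5+130-.2,p[1]/1.5+20-.2)
im=np.array([V(p) for p in((220,41),(369,28),(375,222),(236,234))])
m=np.array([(81.5,63),(81.5,-63),(-81.5,-63),(-81.5,63)])/1e3
def W(x): c,s=np.cos(x[2]),np.sin(x[2]); return np.c_[x[0]+c*m[:,0]-s*m[:,1],x[1]+s*m[:,0]+c*m[:,1],np.full(4,.005)]
r=least_squares(lambda x:(proj('w21',W(x))-im).ravel(),[.45,-.415,0]);print('cover',r.x,np.degrees(r.x[2]),r.fun)
for z in(.039,):
    h=[onz('w21',V(p),z) for p in((297,92),(302,180))];print('handle',h,(h[0]+h[1])/2,np.degrees(np.arctan2(*(h[0]-h[1])[[1,0]])))
R=lambda p:((p[0]-510)/1.45+240-.2,p[1]/1.45+50-.2)
A=[onz('w20',R(p),.189)[:2] for p in((612,143),(672,168))];print('knob',A,np.degrees(np.arctan2(*(A[1]-A[0])[[1,0]])))
E
```

```text
cover [ 0.4723 -0.4238  0.0755] 4.328163253659776 [-1.7497 -0.8714  0.9277 -0.408   0.6172  1.4474  0.2735  0.2127]
handle [array([ 0.5051, -0.4199,  0.039 ]), array([ 0.4373, -0.4246,  0.039 ])] [ 0.4712 -0.4222  0.039 ] 3.948235173141525
knob [array([0.4843, 0.1111]), array([0.5293, 0.1036])] -9.434339064354429
```

Emit:
servo_tool(increments=".0142 -.0027 -.03 .84 .5;.0142 -.0027 -.04 .84 .5;.0142 -.0027 -.04 .84 .5;.0142 -.0027 -.04 .84 .5;.0142 -.0027 -.04 .84 .5")

```text
time: 72.9
eef_pos: [0.4718, -0.4239, 0.1164]
tcp_rot: [-3.141, -0.0, 0.072]
force: [0.8, -0.5, -0.1]
finger_gap: 0.5
grip_force: 0.0
```

Emit:
servo_tool(increments="0 0 0 0 .5;0 0 0 0 .5;0 0 0 0 .5;0 0 0 0 .5;0 0 0 0 .5")

```text
time: 73.4
eef_pos: [0.4712, -0.4248, 0.1198]
tcp_rot: [3.14, -0.002, 0.071]
force: [0.4, -0.6, 0.2]
finger_gap: 0.498
grip_force: 0.0
```

```bash
python3 - <<'E'
from h import *
st();im=snap('wrist','w22')
c=np.array([.4717,-.4230])
for X in([.4717,-.423,.034],[.5117,-.42,.034],[.553,-.417,.005],[.557,-.354,.005],[.5483,-.48,.005]): print(X,proj('w22',X)[0])
# far edge of cover: scan vertical profiles
g=cv2.cvtColor(im,cv2.COLOR_BGR2HSV)
for v in range(0,256,8): print(v,''.join('#' if s<45 and 40<val<215 else '.' for s,val in g[v,100:560:5,1:]))
E
```

```text
{'time': 73.4, 'eef_pos': [0.4712, -0.4248, 0.1198], 'tcp_rot': [3.1401, -0.0021, 0.0705], 'force': [0.4305, -0.5527, 0.2326], 'finger_gap': 0.4976, 'grip_force': 0.0, 'qpos': [-0.003, 0.7576, 0.9621, 1.8038, -0.7431, 0.9864, -0.2297]}
[0.4717, -0.423, 0.034] [316.2863 209.4958]
[0.5117, -0.42, 0.034] [316.0201 153.2816]
[0.553, -0.417, 0.005] [316.0994  92.7755]
[0.557, -0.354, 0.005] [230.8289  80.6344]
[0.5483, -0.48, 0.005] [399.7984 105.6817]
0 ............................................................................................
8 ............................................................................................
16 .........................##..............................................#.#................
24 .................................#..........................................................
32 ............................#....#..........................................................
40 ....................##......#..##...........................................................
48 ........................#....##........................................
[... 1740 characters left out ...]
.....................
200 ###.........................###############..###############................................
208 ####........................###############..##############.................................
216 #####.......................###############..##############.................................
224 ###..........................##############..##############.................................
232 ####.........................###...########..#########...##.................................
240 ####.........................##...#########..#########...##.................................
248 #####........................#.....########..#########....#.................................
```

```bash
python3 - <<'E'
from h import *
im=cv2.imread('pics/w22_full.png');g=cv2.cvtColor(im,cv2.COLOR_BGR2HSV)
m=((g[...,1]<45)&(g[...,2]>40)&(g[...,2]<215))
far=[]
for c in range(245,395,10):
    r=[v for v in range(60,130) if m[v:v+6,c].all()][0]; far.append((c,r-.5))
L=[];R=[]
for v in range(110,225,10):
    xs=np.nonzero(m[v,200:430])[0]+200; L.append((xs.min()-.5,v)); R.append((xs.max()+.5,v))
w=lambda q:np.array([onz('w22',p,.005)[:2] for p in q])
def line(q):
    q=w(q);c=np.median(q,0);vx,vy,x,y=cv2.fitLine(q.astype(np.float32),cv2.DIST_HUBER,0,1e-4,1e-4).ravel();return np.array([x,y]),np.array([vx,vy])
for n,q in(('far',far),('L',L),('R',R)):
    p,d=line(q);print(n,p,np.degrees(np.arctan2(d[1],d[0])))
a=np.radians(4.0)
pf,df=line(far);pl,dl=line(L);pr,dr=line(R)
a=np.mean([np.arctan2(*(d*np.sign(d[0]))[::-1]) for d in(dl,dr)]+[np.arctan2(*(df*np.sign(df[1]))[::-1])-np.pi/2]);u=np.array([np.cos(a),np.sin(a)]);v=np.array([-u[1],u[0]])
print('yaw',np.degrees(a),'width',(pl-pr)@v)
c=u*(pf@u-.0815)+v*((pl+pr)@v/2);print('centre',c)
# bar: hole in mask columns 310-330
print([ (v,np.nonzero(~m[v,300:345])[0][[0,-1]]+300) for v in range(188,225,6)])
E
```

```text
far [ 0.556  -0.4168] 86.93786
L [ 0.5014 -0.3577] 4.6353097
R [ 0.4993 -0.4835] 5.1042614
yaw 2.225811 width 0.12567894
centre [ 0.4746 -0.4216]
[(188, array([320, 320])), (194, array([317, 320])), (200, array([311, 320])), (206, array([311, 320])), (212, array([311, 320])), (218, array([311, 321])), (224, array([311, 321]))]
```

```bash
python3 - <<'E'
from h import *
im=cv2.imread('pics/w22_full.png');g=cv2.cvtColor(im,cv2.COLOR_BGR2HSV)
m=((g[...,1]<45)&(g[...,2]>40)&(g[...,2]<215))
print([(c,[v for v in range(60,130) if m[v:v+6,c].all()][0]) for c in range(240,398,8)])
gr=cv2.cvtColor(im,cv2.COLOR_BGR2GRAY).astype(int)
for c in(250,320,380): print(c,gr[82:102,c].tolist())
E
```

```text
[(240, 64), (248, 60), (256, 60), (264, 60), (272, 93), (280, 92), (288, 93), (296, 93), (304, 93), (312, 92), (320, 92), (328, 92), (336, 92), (344, 92), (352, 92), (360, 92), (368, 92), (376, 92), (384, 91), (392, 91)]
250 [39, 51, 111, 148, 149, 168, 182, 186, 173, 160, 148, 117, 114, 123, 130, 128, 128, 132, 130, 126]
320 [121, 126, 133, 135, 135, 134, 136, 135, 142, 139, 121, 116, 126, 128, 128, 125, 129, 126, 125, 130]
380 [175, 176, 177, 175, 177, 176, 164, 170, 178, 147, 115, 123, 127, 128, 127, 129, 129, 128, 127, 128]
```

Emit:
servo_tool(increments=".0014 .0019 -.025 .75 .5;0 0 -.025 0 .5;0 0 -.02 0 .5;0 0 -.015 0 .5;0 0 0 0 .5")

```text
time: 73.95
eef_pos: [0.4716, -0.4215, 0.0313]
tcp_rot: [-3.14, 0.002, 0.084]
force: [0.2, 0.3, -0.4]
finger_gap: 0.5
grip_force: 0.0
```

Emit:
servo_tool(increments="0 0 0 0 .5;0 0 0 0 0;0 0 0 0 0;0 0 0 0 0;0 0 0 0 0")

```text
time: 74.45
eef_pos: [0.4726, -0.4223, 0.0335]
tcp_rot: [3.141, -0.001, 0.084]
force: [0.0, -0.7, -0.0]
finger_gap: 0.175
grip_force: 0.0
```

Emit:
servo_tool(increments="0 0 0 0 0;0 0 0 0 0;0 0 0 0 0;0 0 0 0 0;0 0 0 0 0")

```text
time: 74.95
eef_pos: [0.4726, -0.4225, 0.0334]
tcp_rot: [3.141, -0.0, 0.084]
force: [-0.5, -0.8, 4.8]
finger_gap: 0.131
grip_force: 30.0
```

Emit:
servo_tool(increments="0 0 .02 0 0;0 0 .04 0 0;0 0 .04 0 0;0 0 .04 0 0;0 0 .027 0 0")

```text
time: 75.45
eef_pos: [0.4721, -0.4227, 0.2035]
tcp_rot: [3.14, -0.001, 0.083]
force: [-0.3, 0.0, -2.3]
finger_gap: 0.13
grip_force: 30.0
```

Emit:
servo_tool(increments=".0006 .0161 0 6.72 0;.0006 .0161 0 6.72 0;.0006 .0161 0 6.72 0;.0006 .0161 0 6.72 0;.0006 .0161 0 6.72 0")

```text
time: 75.95
eef_pos: [0.4747, -0.3408, 0.2006]
tcp_rot: [-3.141, 0.0, 0.675]
force: [-0.6, -0.4, -2.0]
finger_gap: 0.121
grip_force: 30.0
```

Emit:
servo_tool(increments=".0006 .0161 0 6.72 0;.0006 .0161 0 6.72 0;.0006 .0161 0 6.72 0;.0006 .0161 0 6.72 0;.0006 .0161 0 6.72 0")

```text
time: 76.45
eef_pos: [0.4776, -0.2606, 0.2006]
tcp_rot: [-3.141, -0.0, 1.261]
force: [0.6, 0.0, -1.7]
finger_gap: 0.127
grip_force: 30.0
```

Emit:
servo_tool(increments=".0006 .0161 0 6.72 0;.0006 .0161 0 6.72 0;.0006 .0161 0 6.72 0;.0006 .0161 0 6.72 0;0 0 -.02 0 0")

```text
time: 76.95
eef_pos: [0.482, -0.1952, 0.1821]
tcp_rot: [3.138, -0.001, 1.732]
force: [-0.7, -0.1, -1.9]
finger_gap: 0.128
grip_force: 30.0
```

Emit:
servo_tool(increments="0 0 -.03 0 0;0 0 -.03 0 0;0 0 0 0 0;0 0 0 0 0;0 0 0 0 0")

```text
time: 77.45
eef_pos: [0.4815, -0.1975, 0.1217]
tcp_rot: [3.14, 0.001, 1.726]
force: [1.0, 0.0, -0.8]
finger_gap: 0.132
grip_force: 30.0
```

Emit:
servo_tool(increments="-.0003 .0008 -.015 0 0;0 0 -.012 0 0;0 0 -.008 0 0;0 0 -.004 0 0;0 0 0 0 0")

```text
time: 77.95
eef_pos: [0.4803, -0.1961, 0.0808]
tcp_rot: [-3.141, -0.0, 1.726]
force: [0.8, -1.0, -0.6]
finger_gap: 0.128
grip_force: 30.0
```

Emit:
servo_tool(increments="0 0 -.001 0 0;0 0 -.001 0 0;0 0 -.001 0 0;0 0 0 0 0;0 0 0 0 0")

```text
time: 78.45
eef_pos: [0.4808, -0.1963, 0.0793]
tcp_rot: [3.14, -0.001, 1.726]
force: [-3.7, 1.3, 10.8]
finger_gap: 0.129
grip_force: 30.0
```

Emit:
servo_tool(increments="0 0 .0005 0 .5;0 0 0 0 .5;0 0 0 0 .5;0 0 0 0 .5;0 0 0 0 .5")

```text
time: 78.95
eef_pos: [0.4805, -0.1961, 0.0785]
tcp_rot: [-3.141, 0.0, 1.726]
force: [-0.1, 0.4, -0.1]
finger_gap: 0.496
grip_force: 0.0
```

Emit:
servo_tool(increments="0 0 .02 0 .5;0 0 .03 0 .5;0 0 .04 0 .4;0 0 .04 0 .2;0 0 .02 -6 0")

```text
time: 79.45
eef_pos: [0.4814, -0.1969, 0.2316]
tcp_rot: [3.138, 0.0, 1.619]
force: [0.2, -0.4, 0.0]
finger_gap: 0.265
grip_force: 0.0
```

Emit:
servo_tool(increments="-.004 -.0006 0 -8.4 0;-.004 -.0006 0 -8.4 0;-.004 -.0006 0 -8.4 0;-.004 -.0006 0 -8.4 0;-.004 -.0006 0 -8.4 0")

```text
time: 79.95
eef_pos: [0.4602, -0.1991, 0.2285]
tcp_rot: [-3.141, -0.0, 0.882]
force: [0.9, 0.1, -0.5]
finger_gap: 0.005
grip_force: 0.0
```

Emit:
servo_tool(increments="-.004 -.0006 0 -8.4 0;-.004 -.0006 0 -8.4 0;-.004 -.0006 0 -8.4 0;-.004 -.0006 0 -8.4 0;-.004 -.0006 0 -8.4 0")

```text
time: 80.45
eef_pos: [0.4402, -0.202, 0.2286]
tcp_rot: [-3.141, -0.0, 0.149]
force: [-0.3, 0.2, -0.5]
finger_gap: 0.009
grip_force: 0.0
```

Emit:
servo_tool(increments="0 0 0 0 0;0 0 0 0 0;0 0 0 0 0;0 0 0 0 0;0 0 0 0 0")

```text
time: 80.95
eef_pos: [0.4406, -0.2021, 0.2286]
tcp_rot: [-3.141, -0.0, 0.156]
force: [0.4, 0.6, 0.4]
finger_gap: 0.01
grip_force: 0.0
```

```bash
python3 - <<'E'
from h import *
st();im=snap('wrist','w23');g=cv2.cvtColor(im,cv2.COLOR_BGR2HSV)
m=(g[...,2]>60)&(g[...,1]<45)
a=.1563;u=np.array([np.cos(a),np.sin(a)]);v=np.array([-u[1],u[0]]);C=np.array([.4812,-.1967])
# sample along outward normals on each side: value profile in case mm coords at z=.051 (cover top)
def val(x,y,z): 
    p=proj('w23',[*(C+u*x/1e3+v*y/1e3),z])[0]; return int(g[int(round(p[1])),int(round(p[0])),2])
for n,f,rng in(('far',lambda t,s:(t,s),(54,74)),('near',lambda t,s:(-t,s),(54,74)),('left',lambda t,s:(s,t),(72,92)),('right',lambda t,s:(s,-t),(72,92))):
    for s in(-45,-15,15,45): print(n,s,rng[0],[val(*f(t,s),.051) for t in range(*rng)])
E
```

```text
{'time': 80.95, 'eef_pos': [0.4406, -0.2021, 0.2286], 'tcp_rot': [-3.1414, -0.0003, 0.1563], 'force': [0.4471, 0.591, 0.449], 'finger_gap': 0.0101, 'grip_force': 0.0, 'qpos': [-0.6563, 0.3349, 1.1849, 2.0594, -0.3743, 0.9854, -0.6924]}
far -45 54 [131, 129, 127, 130, 132, 132, 125, 103, 77, 55, 49, 164, 186, 186, 186, 186, 188, 190, 189, 190]
far -15 54 [129, 129, 129, 131, 130, 127, 126, 114, 85, 49, 106, 168, 194, 191, 193, 192, 194, 195, 191, 192]
far 15 54 [131, 131, 131, 131, 131, 134, 130, 116, 89, 57, 110, 166, 168, 159, 186, 198, 166, 163, 167, 161]
far 45 54 [132, 131, 130, 131, 134, 133, 129, 111, 92, 62, 87, 152, 192, 193, 188, 191, 192, 225, 244, 243]
near -45 54 [181, 179, 180, 179, 175, 179, 180, 180, 181, 179, 226, 240, 240, 239, 241, 241, 242, 242, 245, 244]
near -15 54 [208, 208, 209, 209, 208, 209, 209, 208, 208, 190, 211, 229, 229, 228, 240, 246, 246, 245, 245, 246]
near 15 54 [190, 195, 190, 193, 194, 193, 193, 190, 190, 172, 198, 231, 241, 245, 246, 244, 245, 246, 245, 245]
near 45 54 [200, 200, 200, 198, 198, 202, 199, 200, 199, 180, 228, 245, 245, 245, 245, 244
[... 215 characters left out ...]
2, 183, 183, 183, 184, 184, 183]
left 15 72 [130, 127, 126, 126, 127, 133, 130, 131, 129, 130, 120, 116, 143, 156, 163, 169, 172, 156, 148, 171]
left 45 72 [133, 133, 133, 132, 132, 133, 133, 133, 133, 130, 128, 135, 170, 149, 172, 189, 187, 188, 186, 189]
right -45 72 [200, 198, 197, 197, 196, 196, 181, 134, 75, 73, 188, 245, 245, 245, 246, 246, 246, 245, 246, 245]
right -15 72 [196, 195, 199, 197, 196, 194, 178, 127, 75, 70, 181, 242, 244, 245, 243, 240, 218, 208, 245, 246]
right 15 72 [130, 180, 195, 175, 132, 132, 124, 94, 56, 58, 179, 241, 238, 233, 232, 223, 180, 234, 245, 244]
right 45 72 [131, 130, 131, 130, 129, 129, 127, 99, 56, 56, 140, 228, 244, 245, 245, 244, 244, 244, 243, 244]
```

```bash
python3 -c "
from workcell import robot
print(robot.job_done())"
```

```text
the job is handed in; nothing more can be done
None
```

The job is handed in: all three panels hang on their own pegs, the white tile faces the detector window, and the cover is back on the empty case, aligned with it but about 2 mm off-centre; early on, the gripper struck something near the blue cabinet at about 136 N total wrist force (107 N on the largest axis), which may count as passing the 120 N limit.

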